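Line up battery packs in the test dock and start the test

TASK

Load the battery test dock: push the three loose packs into a tight, straight row under its light bar, lying flat, side by side with no gaps, the widest hard against the side stop, the medium one next to it and the narrowest last, all with a short end flush against the back fence. Then press the dock's sloping start plunger fully home once the row is made, and let it spring back with the row still in order. Leave everything else on the bench where it is.

Things in the scene. Friction and masses are not known exactly. Their poses are not given: they have to be found in the camera images.
- dock: fixed test dock, open in front (-x, to the robot), no floor to climb: packs lie on the bench. Origin on the bench mid-bay; x points to the back fence, y to the side stop, z up. All offsets of dock parts are mm in this frame. Pack centres in the finished row: x = 0, y = +50 (wide), -4 (medium), -46 (narrow)
- fence (a point): foot of the dock's aluminium back fence, at (60, -4, 0): its face is x = +60, it is 22 mm high, 12 thick and runs from y = -218 to +92
- side_stop (a point): foot of the dock's aluminium side stop, at (0, 80, 0): its face is y = +80, it is 22 mm high, 12 thick and runs from x = -60 to +72
- light_bar (a point): lower front edge of the white light bar over the bay, at (-45, 0, 150). Bar: x -45 to +25, y -230 to +210, z 150 to 182, on two 20 mm posts at x = +90, y = -218 and +198. Too low for an upright gripper: lean the tool back 35 to 45 degrees, its body towards -x, to work beneath
- housing (a point): foot of the grey housing of the plunger, at (-17, 150, 0): it fills x -61 to +27, y 124 to 176 and is up to 62 mm high
- plunger_top (a point): centre of the face of the start plunger, a black round head of 34 mm diameter on a grey block left of the side stop; at rest at (-55, +150, +75) mm in the dock's frame. Its z axis points out of the head, leaning 40 degrees from vertical towards the dock's -x; press along -z
- plunger (a joint): plunger travel in m: 0 out (sprung), 0.016 fully home; needs about 2.5 N to start and 8.5 N at the end
- pack_wide: loose laptop battery pack: plain black plastic slab 120 (its x) x 60 (its y) x 24 mm high, grey label on top, brass strips near both ends (both ends are alike). Origin at the centre of its underside; starts lying flat with its x within 0.6 rad of world x
- pack_mid: loose laptop battery pack: plain black plastic slab 120 (its x) x 48 (its y) x 24 mm high, grey label on top, brass strips near both ends (both ends are alike). Origin at the centre of its underside; starts lying flat with its x within 0.6 rad of world x
- pack_narrow: loose laptop battery pack: plain black plastic slab 120 (its x) x 36 (its y) x 24 mm high, grey label on top, brass strips near both ends (both ends are alike). Origin at the centre of its underside; starts lying flat with its x within 0.6 rad of world x
- mouse: black computer mouse 100 x 56 x 34 mm, origin under its centre, x along its length; a bystander, to be left where it is
- jar: small flux jar with blue cap, 48 mm diameter, 50 mm high, origin under its centre; a bystander, to be left where it is
- meter: red multimeter 140 x 74 x 40 mm lying flat, origin under its centre; a bystander, to be left where it is
- solvent: upright solvent bottle, 64 mm diameter, 130 mm high, origin under its centre; a bystander, to be left where it is
- driver: screwdriver lying along its x, under 220 mm long and 40 mm high; a bystander, to be left where it is
- spool: solder spool standing on end, 56 mm diameter, 42 mm high, origin under its centre; a bystander, to be left where it is
There are look-alikes about, which are no part of the job. What is shaped like the pack_wide but red or white is not meant.

How it is judged:
By the outcome, as a careful person would: the job done as asked, in the order asked, and still so for the second after the job is handed in, with the robot touching nothing.
It also fails if it takes over 72 s, if anything falls off the work surface, if the arm or the gripper's body presses on something with over 40 N, if the wrist force passes 120 N, or if a joint passes its speed limit or range.

ROBOT

A 7-joint arm with a two-finger parallel gripper is mounted at the origin on the work surface. World frame = base frame: x ahead of the robot, y to its left, z up, the work surface at z = 0. Lengths are in m, angles in rad, forces in N, time in s.
With the tool pointing down it reaches from about 0.425 to 0.925 m from the base axis. Payload 6.8 kg.
Tool frame: the origin (TCP) lies midway between the tips of the shut fingers; the grasp point (between the pads) lies 19 mm behind it (bot.pinch_z is the distance from the TCP to the grasp point, in m); z points along the fingers, y is the line along which they close (so a half turn about z gives the same grasp; the last joint's range is limited). The gripper opens to 85 mm and grips with 20 to 120 N. Pads are 22 mm wide; open, the fingers measure 114 mm over their backs; the gripper's body (76 mm by 85 mm) begins 54 mm behind the grasp point. The pads swing forward as they close: fully open they stand 13 mm farther back than shut.
Start: joints at [-1.454, 0.477, 0.022, 1.555, -0.011, 1.109, -0.083], TCP at [0.15, 0.658, 0.231] pointing down, gripper open.
Joint ranges: [-2.96, 2.96], [-0.34, 2.1], [-1.41, 1.46], [0.24, 2.44], [-1.37, 4.51], [0.17, 1.92], [-2.96, 2.96]. Speed limits (rad/s): [2.39, 2.39, 3.14, 3.14, 3.14, 3.14, 3.14].

INTERFACE

Orientations are given as a unit quaternion [w, x, y, z].
In Python, from station import bot, imaging gives the robot as it stands. The module is installed in compiled form; this text tells all that it offers.
- The arm moves only by the tool carry_out, never from a script. Its argument "targets" is a list of rows, each a list of 5 numbers: the shift along the tool's x, y, z in cm, then the turn about the tool's z in degrees, then the opening, from -1 (shut) to 1 (fully open). In form: [[x, y, z, yaw, gripper], ...]. A call has 1 to 12 rows; each row shifts and turns the commanded pose from where the row before left it, along the tool's axes as they then stand; what a row does not reach is not made up. A row lasts 1/10 s, in which the tool goes at most 50 mm and 8.59 degrees, less where a joint would pass 70% of its speed; a pose out of reach is approached as far as the arm can. A call is refused whole if a number of a shift passes 5 or a number of a turn 8.59, either way. A call with a gripper value outside its range is refused whole. The fingers move at their own pace and stop on an object; "force" is the grip in N (left out, the last holds). Time passes only in rows, so rows that do not move let the fingers close. It gives the time, the measured TCP pose, the force, the opening and the grip force at its end, in the units of the state.
- bot.get_obs(): the state, without advancing time (a new reading comes with each control period).
- imaging.read_camera(name): name is "scene" or "side" or "wrist"; returns the picture (420x560x3 uint8, red, green, blue); there is no depth.
- imaging.calibration(name): a dict with "fx", "fy", "cx", "cy" (pixels), "k1" (the pictures are not rectified: a ray, as slopes to the right and down, at radius r is drawn at 1 + k1 r^2 times it, then the intrinsics apply), "extrinsics" (4x4, takes a point from world to camera coordinates). Camera axes: x right, y up, looking along -z (the intrinsics and any distortion apply to the point x, -y, -z); pixel columns grow to the right and rows downward; lengths in m; the calibration is good to about 2 mm. A picture is of the moment at which its call begins: read the wrist's pose just before it. calibration takes no time and is no camera call; for the wrist camera it gives the pose at the moment of the call.
- bot.hand_in(): hands the job in; it is judged then, once.
The state is a dict: "t": time; "q": joint angles; "joint_vel": joint speeds; "joint_torque": joint torques, N m; "eef_pos": TCP position; "tool_rot": TCP orientation; "contact_force": force on the tool from outside, world axes, zero at the start; "torque": the same for the moment, N m; "gripper_width": opening from 0.0 (shut) to 1.0 (fully open); "grasp_force": force on a finger pad.
Only numpy, scipy, OpenCV 4.12 (cv2) and the standard library are available. Lean on these libraries where they do the work, as an engineer would, in place of code of your own. Each camera call takes 0.05 s, during which the arm holds its last target. There are 200 camera calls.

## Working session

There is one attempt and no reset: what is moved stays moved. The work goes in short steps, Python scripts to look and compute and a tool call to move; the robot and the scene stay as the last step left them, time stands still between calls to the robot, and variables do not carry over. Pictures are saved under pics/ and viewed, at most 10 in all, crops included, and the job is handed in when it is done.

Besides the shell and the picture viewer there is one more tool, called as name(argument=value, ...), one argument or row to a line, values as JSON. carry_out: Moves the arm, as the interface text tells. Its arguments: {"type":"object","properties":{"targets":{"type":"array"},"force":{"type":"number"}},"required":["targets"]}

```bash
mkdir -p pics; python3 - <<'E'
from station import bot, imaging
import cv2, numpy as np
o=bot.get_obs(); print({k:np.round(v,3).tolist() for k,v in o.items()})
for n in ["scene","side"]:
    im=imaging.read_camera(n); np.save(f"pics/{n}0.npy",im); cv2.imwrite(f"pics/{n}0.png",im[:,:,::-1])
    c=imaging.calibration(n); print(n,{k:np.round(v,4).tolist() for k,v in c.items()})
E
```

```text
{'t': 0.0, 'q': [-1.454, 0.478, 0.022, 1.556, -0.011, 1.109, -0.083], 'joint_vel': [-0.0, 0.0, -0.001, 0.0, 0.001, -0.003, 0.001], 'joint_torque': [-0.001, -59.645, 1.608, -28.12, 0.012, 0.009, -0.0], 'eef_pos': [0.15, 0.657, 0.23], 'tool_rot': [-0.0, 0.112, 0.994, -0.001], 'contact_force': [-0.173, -0.212, 0.165], 'torque': [0.05, -0.085, -0.014], 'grasp_force': 0.0, 'gripper_width': 1.001}
scene {'fx': 527.3387, 'fy': 527.3387, 'cx': 282.4471, 'cy': 212.9313, 'k1': -0.1631, 'extrinsics': [[-0.8065, 0.5913, 0.0001, 0.3513], [-0.4575, -0.6241, 0.6334, 0.1257], [0.3746, 0.5108, 0.7738, -1.6567], [0.0, 0.0, 0.0, 1.0]]}
side {'fx': 416.2271, 'fy': 416.2271, 'cx': 286.7229, 'cy': 211.9009, 'k1': 0.0295, 'extrinsics': [[0.683, -0.7305, 0.0041, -0.2956], [0.525, 0.4948, 0.6925, -0.3158], [-0.5079, -0.4708, 0.7214, -1.2477], [0.0, 0.0, 0.0, 1.0]]}
```

View pics/scene0.png

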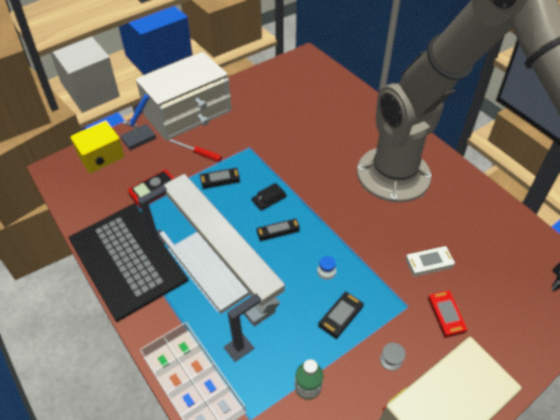

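View pics/side0.png

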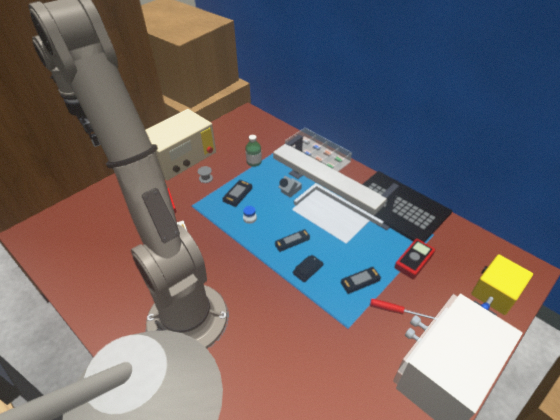

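The scene view shows three black packs at about (342,314), (278,229) and (220,177). The mouse is at (268,196), the jar at (327,266), the light bar runs from (175,185) to (275,290), and the plunger is near (262,310). I'll enlarge both views.

```bash
cat > h.py <<'E'
import numpy as np, cv2
from scipy.optimize import least_squares
def norm(c,uv):
    uv=np.atleast_2d(np.asarray(uv,float)); d=np.stack([(uv[:,0]-c['cx'])/c['fx'],(uv[:,1]-c['cy'])/c['fy']],1); p=d.copy()
    for _ in range(20): p=d/(1+c['k1']*(p**2).sum(1,keepdims=True))
    return p
def ray(c,uv):
    p=norm(c,uv); E=np.array(c['extrinsics']); R,t=E[:3,:3],E[:3,3]
    d=np.stack([p[:,0],-p[:,1],-np.ones(len(p))],1)@R
    return -R.T@t, d
def plane(c,uv,z):
    o,d=ray(c,uv); return o+d*((z-o[2])/d[:,2])[:,None]
def proj(c,P):
    E=np.array(c['extrinsics']); X=np.atleast_2d(P)@E[:3,:3].T+E[:3,3]
    s=np.stack([X[:,0]/-X[:,2],-X[:,1]/-X[:,2]],1); s=s*(1+c['k1']*(s**2).sum(1,keepdims=True))
    return s*[c['fx'],c['fy']]+[c['cx'],c['cy']]
def tri(c1,a,c2,b):
    o1,d1=ray(c1,a);o2,d2=ray(c2,b)
    A=np.stack([d1[0],-d2[0]],1); s=np.linalg.lstsq(A,o2-o1,rcond=None)[0]
    p,q=o1+s[0]*d1[0],o2+s[1]*d2[0]; return (p+q)/2,np.linalg.norm(p-q)
E
python3 - <<'E'
import numpy as np,cv2
a=np.load('pics/scene0.npy')[150:370,130:400];cv2.imwrite('pics/sc.png',cv2.resize(a,None,fx=2.7,fy=2.7,interpolation=2)[:,:,::-1])
a=np.load('pics/side0.npy')[130:310,190:430];cv2.imwrite('pics/sd.png',cv2.resize(a,None,fx=3.3,fy=3.3,interpolation=2)[:,:,::-1])
E
```

```text
(no output)
```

View pics/sc.png

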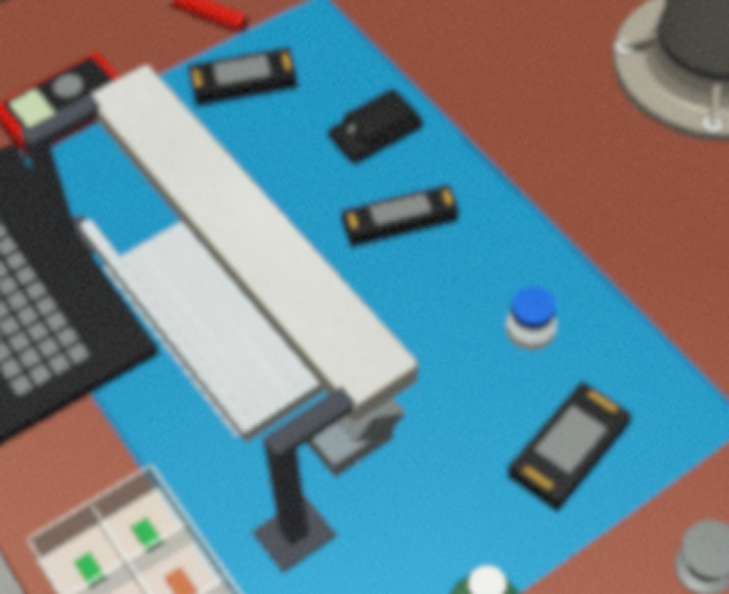

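View pics/sd.png

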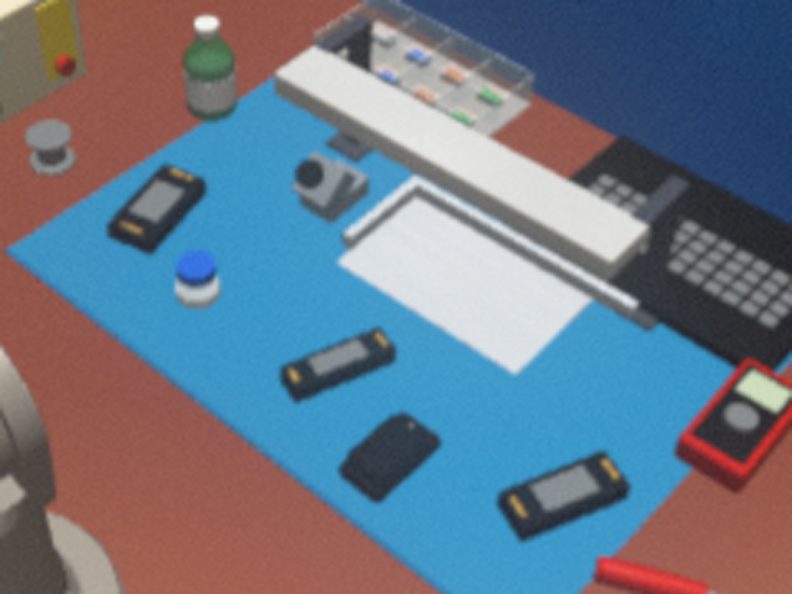

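The crops show these dock features: bar top corners at scene crop (150,66), (97,97), (415,360) and (354,390), and the plunger head at side crop (309,175). The brass strips on all three packs are clear. Next I'll fit the dock from those points and find the packs from brass and label masks.

```bash
python3 - <<'E'
from h import *
from station import imaging
C={n:imaging.calibration(n) for n in('scene','side')}
o={'scene':((130,150),2.7),'side':((190,130),3.3)}
T=lambda n,p:np.array(p)/o[n][1]+o[n][0]
pts=[('scene',(150,66),(-45,-230,182)),('scene',(97,97),(25,-230,182)),('scene',(415,360),(-45,210,182)),('scene',(354,390),(25,210,182)),
('side',(277,77),(-45,210,182)),('side',(312,48),(25,210,182)),('side',(650,228),(25,-230,182)),('side',(612,252),(-45,-230,182)),('side',(309,175),(-55,150,75)),('side',(347,237),(-60,80,22)),('side',(415,188),(60,80,22)),('side',(637,302),(60,-218,22))]
def W(p,X):
    c,s=np.cos(p[2]),np.sin(p[2]);X=np.array(X)/1e3
    return np.array([p[0]+c*X[0]-s*X[1],p[1]+s*X[0]+c*X[1],X[2]])
r=lambda p:np.concatenate([proj(C[n],W(p,X))[0]-T(n,u) for n,u,X in pts])
f=least_squares(r,[.6,0,0],loss='soft_l1');print('dock',f.x.round(4));print(r(f.x).reshape(-1,2).round(1).tolist())
np.save('dock.npy',f.x)
roi={'scene':{'wide':(318,290,366,340),'B':(255,215,302,243),'A':(198,165,243,190)},'side':{'wide':(220,178,254,208),'B':(273,228,312,253),'A':(338,264,384,295)}}
for n in C:
    im=np.load(f'pics/{n}0.npy')
    for k,(a,b,c,d) in roi[n].items():
        s=im[b:d,a:c].astype(int); 
        m=((s[...,0]-s[...,2]>45)&(s[...,0]>100)).astype(np.uint8)
        N,l,st,ce=cv2.connectedComponentsWithStats(m)
        i=np.argsort(-st[1:,4])[:2]+1
        P=plane(C[n],ce[i]+[a,b],.024); P=P[np.argsort(P[:,0])]
        g=((np.ptp(s,axis=2)<35)&(s.mean(2)>85)).astype(np.uint8)
        N,l,st2,ce2=cv2.connectedComponentsWithStats(g);j=np.argmax(st2[1:,4])+1
        L=plane(C[n],[ce2[j]+[a,b]],.024)[0]
        e=np.argwhere(l==j)[:,::-1]+[a,b]; Q=plane(C[n],e,.024)[:,:2].astype(np.float32)
        v=P[1]-P[0];print(n,k,'mid',P.mean(0).round(4)[:2],'lab',L[:2].round(4),'yaw',np.arctan2(v[1],v[0]).round(3),'sep',np.linalg.norm(v).round(4),st[i,4],'labsize',np.round(cv2.minAreaRect(Q*1000)[1],1))
for k,uv in {'mouse':((268,196),),'jar':((327,262),)}.items(): print(k,plane(C['scene'],uv,.03 if k=='mouse' else .05).round(3))
for k,u,v in(('jar',(327,262),(250,211)),('mouse',(268,196),(308,268)),('solvent',(310,366),(253,138))): print(k,tri(C['scene'],u,C['side'],v))
E
```

```text
dock [0.6314 0.0016 0.0305]
[[-0.8, -3.4], [-3.7, -3.0], [2.2, -1.7], [-0.0, 3.7], [-1.6, -1.8], [0.6, -1.8], [0.2, -1.4], [-0.2, 2.9], [-0.7, -0.7], [0.9, 0.0], [0.3, -1.4], [-1.5, 1.7]]
scene wide mid [0.4631 0.2872] lab [0.463 0.287] yaw 0.251 sep 0.103 [46 36] labsize [63.5 42.8]
scene B mid [ 0.4321 -0.0267] lab [ 0.4315 -0.0274] yaw -0.329 sep 0.1028 [20 15] labsize [26.5 62.6]
scene A mid [ 0.4479 -0.3188] lab [ 0.4597 -0.2972] yaw -0.859 sep 0.1098 [44 17] labsize [35.4 62.8]
side wide mid [0.4357 0.317 ] lab [0.4583 0.2847] yaw 1.07 sep 0.1094 [57  9] labsize [63.4 42.5]
side B mid [ 0.4272 -0.0301] lab [ 0.428  -0.0298] yaw -0.315 sep 0.1038 [7 6] labsize [27.5 63.1]
side A mid [ 0.4564 -0.2981] lab [ 0.4562 -0.2991] yaw -0.377 sep 0.1032 [14 13] labsize [35.8 62.2]
mouse [[ 0.39  -0.134  0.03 ]]
jar [[0.408 0.16  0.05 ]]
jar (array([0.40469542, 0.15585134, 0.04243724]), np.float64(0.0018418563563156866))
mouse (array([ 0.37894257, -0.1478946 ,  0.00941733]), np.float64(0.0032316460378392043))
solvent (array([0.64370025, 0.38363337, 0.12098686]), np.float64(0.0014548573318329994))
```

Label widths settle which pack is which:

| Pack | World position | Yaw (rad) | Label width |
|---|---|---|---|
| Wide | (0.461, 0.286) | 0.25 | 43 mm |
| Narrow | (0.430, -0.028) | -0.32 | 27 mm |
| Medium | (0.458, -0.298) | -0.38 | 36 mm |

The moves can't tilt the tool. So I'll keep it upright and stand it in front of the bar with the tool's y along the dock's x. The open leading finger reaches 57 mm ahead of the axis, and its back can do the final pushes and press the plunger.

```bash
cat >> h.py <<'E'
def state():
    from station import bot
    o=bot.get_obs(); w,x,y,z=o['tool_rot']
    from scipy.spatial.transform import Rotation as Ro
    R=Ro.from_quat([x,y,z,w]).as_matrix()
    return o,np.array(o['eef_pos']),R
def go(goal,yang,p=None,ya=None):
    """tool shift (cm, in tool axes after turning) & turn (deg) to bring TCP to goal with tool y at world angle yang (mod pi)"""
    o,pos,R=state(); pos=pos if p is None else np.array(p)
    a=np.arctan2(R[1,1],R[0,1]) if ya is None else ya
    d=yang-a
    d=(d+np.pi/2)%np.pi-np.pi/2
    b=a+d; yv=np.array([np.cos(b),np.sin(b),0]); xv=np.array([-yv[1],yv[0],0])  # z down: x = y cross z
    xv=np.cross(yv,[0,0,-1]); D=np.array(goal)-pos
    print('shift cm',np.round([D@xv*100,D@yv*100,-D[2]*100],2),'turn deg',round(-np.degrees(d),2))
    return goal,b
def D2W(x,y,z=0):
    p=np.load('dock.npy');c,s=np.cos(p[2]),np.sin(p[2]);x,y=x/1e3,y/1e3
    return np.array([p[0]+c*x-s*y,p[1]+s*x+c*y,z/1e3])
def toD(P):
    p=np.load('dock.npy');c,s=np.cos(p[2]),np.sin(p[2]);d=np.array(P)[:2]-p[:2]
    return np.array([c*d[0]+s*d[1],-s*d[0]+c*d[1]])*1e3
def st():
    o,p,R=state(); a=np.arctan2(R[1,1],R[0,1])
    print('t',round(o['t'],2),'tcp',p.round(4),'dock',toD(p).round(1),'yang',a.round(3),'tilt',(R[:,2]).round(3),'F',np.round(o['contact_force'],1),'w',np.round(o['gripper_width'],3),'q',np.round(o['q'],2))
E
python3 - <<'E'
from h import *
st(); g,b=go([.4365,.2796,.12],np.pi/2+.251)
E
```

```text
t 0.1 tcp [0.1504 0.6575 0.2305] dock [-460.8  670.2] yang 1.346 tilt [-0.    -0.002 -1.   ] F [-0.4  0.  -0.1] w 1.002 q [-1.45  0.48  0.02  1.56 -0.01  1.11 -0.08]
shift cm [-18.33 -43.71  11.05] turn deg -27.26
```

carry_out(
  targets=[
    [0, 0, 0, -6.8, 1],
    [0, 0, 0, -6.8, 1],
    [0, 0, 0, -6.8, 1],
    [0, 0, 0, -6.8, 1],
    [-1.5, -3.6, 0, 0, 1],
    [-1.5, -3.6, 0, 0, 1],
    [-1.5, -3.6, 0, 0, 1],
    [-1.5, -3.6, 0, 0, 1],
    [-1.5, -3.6, 0, 0, 1],
    [-1.5, -3.6, 0, 0, 1],
    [-1.5, -3.6, 0, 0, 1],
    [-1.5, -3.6, 0, 0, 1],
  ],
  force=40,
)

```text
t: 1.3
eef_pos: [0.3386, 0.407, 0.231]
tool_rot: [-0.0, -0.125, 0.992, -0.0]
contact_force: [-0.4, -0.6, -0.4]
gripper_width: 0.998
grasp_force: 0.0
```

carry_out(
  targets=[
    [-1.5, -3.6, 2, 0, 1],
    [-1.5, -3.6, 2, 0, 1],
    [-1.5, -3.6, 2, 0, 1],
    [-1.5, -3.6, 2, 0, 1],
    [0, 0, 0, 0, 1],
  ],
)

```text
t: 1.8
eef_pos: [0.4333, 0.2771, 0.1486]
tool_rot: [-0.002, -0.12, 0.993, -0.003]
contact_force: [-0.1, -0.2, -0.1]
gripper_width: 1.0
grasp_force: 0.0
```

```bash
python3 - <<'E'
from h import *
from station import imaging
st(); go([.4365,.2796,.12],np.pi/2+.251)
c=imaging.calibration('wrist'); im=imaging.read_camera('wrist'); np.save('pics/w1.npy',im); cv2.imwrite('pics/w1.png',im[:,:,::-1])
E=np.array(c['extrinsics']);print('cam',-E[:3,:3].T@E[:3,3],'fwd',-E[2,:3], c['fx'])
E
```

```text
t 1.8 tcp [0.4333 0.2771 0.1486] dock [-189.6  281.4] yang 1.812 tilt [-0.003 -0.006 -1.   ] F [-0.1 -0.2 -0.1] w 1.0 q [-0.76  0.32  0.08  2.02 -0.03  0.81  1.15]
shift cm [-0.37  0.16  2.86] turn deg -0.55
cam [0.36287234 0.26051613 0.29198593] fwd [ 0.27496665  0.06323894 -0.95937176] 325.174111619097
```

View pics/w1.png

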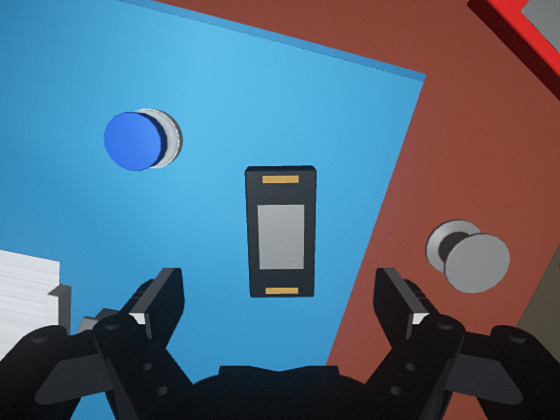

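The wrist view shows the wide pack from (247,167) to (315,296), nearly aligned with the tool. I'll measure its brass strips for a close fix.

```bash
cat >> h.py <<'E'
def brass(im,c,roi=None,amin=40):
    s=im.astype(int); m=((s[...,0]-s[...,2]>70)&(s[...,1]-s[...,2]>25)&(s[...,0]>110)).astype(np.uint8)
    if roi: k=np.zeros_like(m); a,b,cc,d=roi; k[b:d,a:cc]=1; m&=k
    N,l,s2,ce=cv2.connectedComponentsWithStats(m)
    return [(ce[i].round(1),s2[i,4],plane(c,[ce[i]],.024)[0][:2].round(4)) for i in range(1,N) if s2[i,4]>amin]
E
python3 - <<'E'
from h import *
from station import imaging
c=imaging.calibration('wrist'); im=np.load('pics/w1.npy')
B=brass(im,c,(230,150,330,310)); print(B)
P=np.array([b[2] for b in B]); P=P[np.argsort(P[:,0])];v=P[1]-P[0];a=np.arctan2(v[1],v[0]);m=P.mean(0);print(m,a)
print('px of top corners',)
go([*(m-.025*np.array([np.cos(a),np.sin(a)])),.003],np.pi/2+a)
E
```

```text
[(array([280.1, 179. ]), np.int32(246), array([0.4103, 0.2763])), (array([280.8, 290.2]), np.int32(174), array([0.5117, 0.3024]))]
[0.461   0.28935] 0.2519278215911708
px of top corners
shift cm [-0.5   0.15 14.68] turn deg -0.44
```

carry_out(
  targets=[
    [-0.5, 0.2, 3, -0.4, 1],
    [0, 0, 4, 0, 1],
    [0, 0, 4, 0, 1],
    [0, 0, 2, 0, 1],
    [0, 0, 1.6, 0, 1],
    [0, 0, 0, 0, 1],
    [0, 0, 0, 0, -1],
    [0, 0, 0, 0, -1],
    [0, 0, 0, 0, -1],
    [0, 0, 0, 0, -1],
    [0, 0, 0, 0, -1],
  ],
  force=40,
)

```text
t: 2.95
eef_pos: [0.4366, 0.2871, 0.0068]
tool_rot: [0.001, -0.128, 0.992, 0.0]
contact_force: [-0.8, -3.3, 5.3]
gripper_width: 0.693
grasp_force: 42.4
```

```bash
python3 - <<'E'
from h import *
st(); p=np.load('dock.npy')
o,pos,R=state()
# after lift 8cm: place with pack centre x=-75 (tool -100), y=42
g,b=go([*D2W(-100,42)[:2],pos[2]],np.pi/2+p[2])
E
```

```text
t 2.95 tcp [0.4366 0.2871 0.0068] dock [-186.   291.3] yang 1.827 tilt [ 0.001  0.001 -1.   ] F [-0.8 -3.3  5.3] w 0.693 q [-0.74  0.56  0.05  2.07 -0.06  0.51  1.18]
shift cm [ -8.6  -24.93  -0.  ] turn deg 12.92
```

carry_out(
  targets=[
    [0, 0, -2, 0, -1],
    [0, 0, -3, 0, -1],
    [0, 0, -4, 0, -1],
    [0, 0, 0, 4.3, -1],
    [0, 0, 0, 4.3, -1],
    [0, 0, 0, 4.3, -1],
    [-1.0, -3, 0, 0, -1],
    [-1.2, -4, 0, 0, -1],
    [-1.4, -4, 0, 0, -1],
    [-1.4, -4, 0, 0, -1],
    [-1.4, -4, 0, 0, -1],
    [-1.0, -3, 0, 0, -1],
  ],
)

```text
t: 4.15
eef_pos: [0.5178, 0.0671, 0.0963]
tool_rot: [0.001, -0.015, 1.0, 0.0]
contact_force: [0.1, -0.6, -3.3]
gripper_width: 0.692
grasp_force: 45.1
```

carry_out(
  targets=[
    [-1.0, -2, 0, 0, -1],
    [-0.2, -0.9, 0, 0, -1],
    [0, 0, 0, 0, -1],
    [0, 0, 0, 0, -1],
  ],
)

```text
t: 4.55
eef_pos: [0.5293, 0.0426, 0.0954]
tool_rot: [-0.0, -0.017, 1.0, 0.001]
contact_force: [0.1, 0.2, -3.6]
gripper_width: 0.691
grasp_force: 45.1
```

```bash
python3 - <<'E'
from h import *
from station import imaging
st()
c=imaging.calibration('wrist'); im=imaging.read_camera('wrist'); np.save('pics/w2.npy',im); cv2.imwrite('pics/w2.png',im[:,:,::-1])
np.savez('pics/w2c.npz',**c)
E
```

```text
t 4.55 tcp [0.5293 0.0426 0.0954] dock [-100.8   44. ] yang 1.604 tilt [-0.     0.001 -1.   ] F [ 0.1  0.2 -3.6] w 0.691 q [-0.34  0.42  0.17  2.02 -0.11  0.7   1.51]
```

View pics/w2.png

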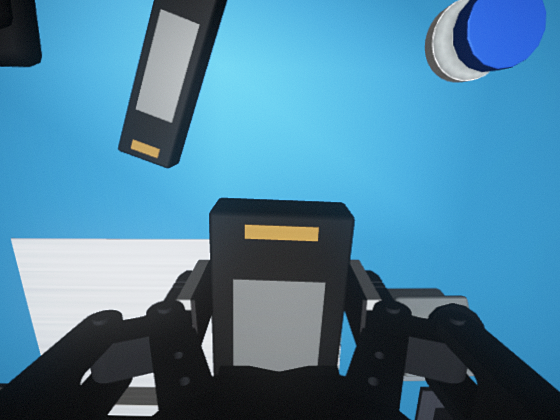

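carry_out(
  targets=[
    [0, -0.3, 3, 0, -1],
    [0, 0, 3, 0, -1],
    [0, 0, 1.5, 0, -1],
    [0, 0, 1.1, 0, -1],
    [0, 0, 0, 0, -1],
  ],
)

```text
t: 5.1
eef_pos: [0.5294, 0.0394, 0.0084]
tool_rot: [-0.001, -0.017, 1.0, 0.0]
contact_force: [-0.1, -0.4, -3.2]
gripper_width: 0.69
grasp_force: 45.1
```

carry_out(
  targets=[
    [0, 0.3, 0, 0, -1],
    [0, 0.3, 0, 0, -1],
    [0, 0, 0, 0, -1],
  ],
)

```text
t: 5.4
eef_pos: [0.5304, 0.0451, 0.0101]
tool_rot: [0.001, -0.016, 1.0, 0.0]
contact_force: [0.1, -0.2, -3.2]
gripper_width: 0.691
grasp_force: 45.1
```

carry_out(
  targets=[
    [0, 0.2, 0, 0, -1],
    [0, 0, 0, 0, -1],
  ],
)

```text
t: 5.6
eef_pos: [0.53, 0.0464, 0.0097]
tool_rot: [0.0, -0.016, 1.0, 0.0]
contact_force: [0.2, -0.2, -4.6]
gripper_width: 0.69
grasp_force: 45.1
```

```bash
python3 - <<'E'
from h import *
st()
E
```

```text
t 5.6 tcp [0.53   0.0464 0.0097] dock [-100.    47.8] yang 1.603 tilt [ 0.001  0.    -1.   ] F [ 0.2 -0.2 -4.6] w 0.69 q [-0.31  0.57  0.14  2.06 -0.15  0.52  1.53]
```

carry_out(
  targets=[
    [0, 0.2, 0.2, 0, -1],
    [0, 0.2, 0.1, 0, -1],
    [0, 0, 0, 0, -1],
  ],
)

```text
t: 5.9
eef_pos: [0.5298, 0.0486, 0.0069]
tool_rot: [0.0, -0.015, 1.0, -0.001]
contact_force: [-1.6, -3.8, 6.2]
gripper_width: 0.694
grasp_force: 45.8
```

carry_out(
  targets=[
    [0, 0.2, 0, 0, -1],
    [0, 0, 0, 0, -1],
  ],
)

```text
t: 6.1
eef_pos: [0.5302, 0.0508, 0.0069]
tool_rot: [0.001, -0.015, 1.0, -0.0]
contact_force: [-1.2, -5.1, 6.8]
gripper_width: 0.695
grasp_force: 46.2
```

```bash
python3 - <<'E'
from h import *
st()
E
```

```text
t 6.1 tcp [0.5302 0.0508 0.0069] dock [-99.6  52.3] yang 1.601 tilt [ 0.001 -0.001 -1.   ] F [-1.2 -5.1  6.8] w 0.695 q [-0.32  0.58  0.14  2.06 -0.15  0.52  1.52]
```

carry_out(
  targets=[
    [0, 0.15, 0, 0, -1],
    [0, 0, 0, 0, -1],
  ],
)

```text
t: 6.3
eef_pos: [0.5303, 0.0522, 0.0069]
tool_rot: [0.001, -0.015, 1.0, -0.0]
contact_force: [-0.9, -5.2, 5.3]
gripper_width: 0.694
grasp_force: 46.2
```

carry_out(
  targets=[
    [0, 0.15, 0, 0, -1],
    [0, 0, 0, 0, -1],
  ],
)

```text
t: 6.5
eef_pos: [0.5303, 0.0524, 0.0069]
tool_rot: [0.001, -0.014, 1.0, -0.001]
contact_force: [-0.4, -7.6, 5.5]
gripper_width: 0.692
grasp_force: 46.4
```

carry_out(
  targets=[
    [0, 0.15, 0, 0, -1],
    [0, 0, 0, 0, -1],
  ],
)

```text
t: 6.7
eef_pos: [0.5302, 0.0525, 0.0069]
tool_rot: [0.001, -0.014, 1.0, -0.002]
contact_force: [-0.1, -11.5, 6.3]
gripper_width: 0.688
grasp_force: 46.7
```

The wide pack met the stop at TCP y ≈ 0.0524, which moves the dock's y origin by about 3.7 mm. Next I slide it 1 cm further in, release, back off and turn the tool a quarter turn.

carry_out(
  targets=[
    [-0.5, 0, 0, 0, -1],
    [-0.5, 0, 0, 0, -1],
    [0, 0, 0, 0, -1],
    [0, -0.1, 0, 0, 1],
    [0, 0, 0, 0, 1],
    [0, 0, 0, 0, 1],
    [0, 0, -2, 0, 1],
    [2, 0, -3, 0, 1],
    [3, 0, 0, 0, 1],
    [3, 0, 0, 0, 1],
    [2, 0, 0, 0, 1],
  ],
)

```text
t: 7.8
eef_pos: [0.4379, 0.0531, 0.0563]
tool_rot: [-0.0, -0.016, 1.0, 0.0]
contact_force: [-0.7, 0.4, 0.2]
gripper_width: 0.997
grasp_force: 0.0
```

carry_out(
  targets=[
    [0, 0, 0, 8.2, 1],
    [0, 0, 0, 8.2, 1],
    [0, 0, 0, 8.2, 1],
    [0, 0, 0, 8.2, 1],
    [0, 0, 0, 8.2, 1],
    [0, 0, 0, 8.2, 1],
    [0, 0, 0, 8.2, 1],
    [0, 0, 0, 8.2, 1],
    [0, 0, 0, 8.2, 1],
    [0, 0, 0, 8.2, 1],
    [0, 0, 0, 8, 1],
    [0, 0, 0, 0, 1],
  ],
)

```text
t: 9.0
eef_pos: [0.4401, 0.0533, 0.0562]
tool_rot: [0.0, 0.696, 0.718, 0.0]
contact_force: [0.3, -0.7, -0.3]
gripper_width: 1.004
grasp_force: 0.0
```

```bash
python3 - <<'E'
from h import *
from station import imaging
p=np.load('dock.npy'); p[1]+=.0037; np.save('dock.npy',p)
st()
c=imaging.calibration('side'); im=imaging.read_camera('side'); np.save('pics/s2.npy',im)
for n in ('scene','wrist','side'):
    c=imaging.calibration(n); im=imaging.read_camera(n); np.save(f'pics/{n}3.npy',im)
    for b in brass(im,c,amin=4): 
        if .3<b[2][0]<.75 and abs(b[2][1])<.35: print(n,b)
a=im[150:310,190:430]; cv2.imwrite('pics/s3.png',cv2.resize(a,None,fx=3.3,fy=3.3)[:,:,::-1])
go([*D2W(-195,50)[:2],-.004],p[2])
E
```

```text
t 9.0 tcp [0.4401 0.0533 0.0562] dock [-189.8   53.8] yang 0.032 tilt [ 0.001 -0.    -1.   ] F [ 0.3 -0.7 -0.3] w 1.004 q [-0.74  0.44  0.58  2.26 -0.46  0.55  0.23]
scene (array([235.5, 172. ]), np.int32(8), array([ 0.4113, -0.2785]))
scene (array([202.8, 178.7]), np.int32(12), array([ 0.5077, -0.3146]))
scene (array([260.1, 231.2]), np.int32(12), array([ 0.4808, -0.0446]))
scene (array([273.6, 259. ]), np.int32(19), array([0.5052, 0.0545]))
wrist (array([388.2, 247.3]), np.int32(418), array([0.5037, 0.0548]))
wrist (array([554.8, 265.8]), np.int32(253), array([0.6074, 0.0461]))
wrist (array([182.8, 338.4]), np.int32(227), array([ 0.3808, -0.0128]))
side (array([374.7, 271.9]), np.int32(7), array([ 0.5044, -0.319 ]))
side (array([346.5, 283. ]), np.int32(6), array([ 0.4084, -0.2791]))
shift cm [-0.34 -0.49  6.03] turn deg 0.26
```

View pics/s3.png

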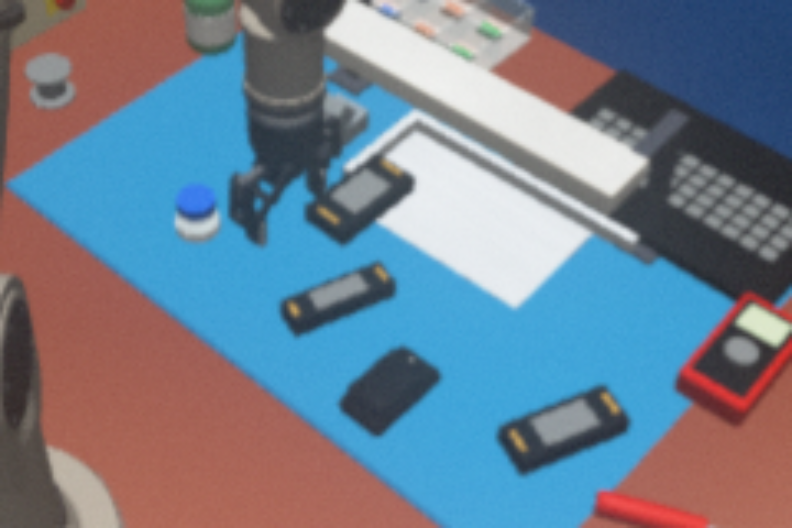

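The side view shows the wide pack (crop (360,195)) lying along the side stop, partly in the bay. The gripper stands behind it, turned a quarter turn. Now I lower it and push with the finger's back.

carry_out(
  targets=[
    [-0.3, -0.6, 2, 0.3, 1],
    [0, 0, 2, 0, 1],
    [0, 0, 2, 0, 1],
    [0, 0, 0, 0, 1],
  ],
)

```text
t: 9.6
eef_pos: [0.4323, 0.0492, -0.0052]
tool_rot: [-0.001, 0.697, 0.717, -0.001]
contact_force: [0.0, -0.0, 0.1]
gripper_width: 1.001
grasp_force: 0.0
```

carry_out(
  targets=[
    [0, 1, 0, 0, 1],
    [0, 1, 0, 0, 1],
    [0, 1, 0, 0, 1],
    [0, 1, 0, 0, 1],
    [0, 1, 0, 0, 1],
    [0, 0, 0, 0, 1],
  ],
)

```text
t: 10.2
eef_pos: [0.4859, 0.0508, -0.0032]
tool_rot: [0.001, 0.698, 0.716, 0.001]
contact_force: [0.1, 0.3, 0.3]
gripper_width: 1.0
grasp_force: 0.0
```

```bash
python3 - <<'E'
from h import *
from station import imaging
st()
for n in ('side','scene','wrist'):
    c=imaging.calibration(n); im=imaging.read_camera(n); np.save(f'pics/{n}4.npy',im)
    for b in brass(im,c,amin=4): 
        if .45<b[2][0]<.75 and abs(b[2][1])<.2: print(n,b,toD(b[2]).round(1))
E
```

```text
t 10.2 tcp [ 0.4859  0.0508 -0.0032] dock [-144.1   49.9] yang 0.027 tilt [ 0.003 -0.    -1.   ] F [0.1 0.3 0.3] w 1.0 q [-0.6   0.6   0.46  2.18 -0.57  0.48  0.33]
scene (array([260.1, 231.2]), np.int32(12), array([ 0.4808, -0.0446])) [-152.   -45.3]
scene (array([225.8, 285.9]), np.int32(28), array([0.6553, 0.05  ])) [25.3 43.9]
wrist (array([443.2, 290.5]), np.int32(590), array([0.5511, 0.0582])) [-78.6  55.3]
```

```bash
python3 - <<'E'
import numpy as np,cv2
a=np.load('pics/side4.npy')[160:260,270:370]
b=np.load('pics/wrist4.npy')
x=cv2.resize(a,(400,400),interpolation=2); y=cv2.resize(b[60:420,200:560],(400,400))
cv2.imwrite('pics/c4.png',np.hstack([x,y])[:,:,::-1])
E
```

```text
(no output)
```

View pics/c4.png

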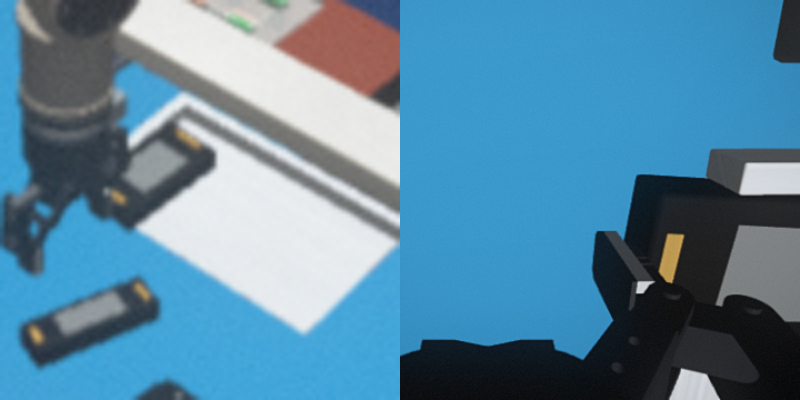

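The left crop shows the wide pack most of the way in along the stop. The right (wrist) crop shows the finger's back on its near end, with the stop at crop (710-800,150-195) tight beside it. I'll check its yaw from the brass strip's edges.

```bash
cat >> h.py <<'E'
def strip(im,c,uv,z=.024):
    s=im.astype(int); m=((s[...,0]-s[...,2]>60)&(s[...,1]-s[...,2]>20)&(s[...,0]>100)).astype(np.uint8)
    n,l,_,_=cv2.connectedComponentsWithStats(m); k=l[int(uv[1]),int(uv[0])]
    e=np.argwhere(l==k)[:,::-1]; Q=(plane(c,e,z)[:,:2]*1000).astype(np.float32)
    r=cv2.minAreaRect(Q); b=cv2.boxPoints(r); v=[b[1]-b[0],b[2]-b[1]]; v=max(v,key=np.linalg.norm)
    a=np.arctan2(v[1],v[0])%np.pi-np.pi/2
    return np.round(r[0],1),np.round(r[1],1),'yaw',round(float(a),3)
E
python3 - <<'E'
from h import *
from station import imaging
c=imaging.calibration('wrist'); im=np.load('pics/wrist4.npy'); print(strip(im,c,(443,290)))
# stop edge & pack/stop boundary picks: crop px -> full: x=200+(u-400)*.9, y=60+v*.9
f=lambda u,v:(200+(u-400)*.9,60+v*.9)
for z,u,v in((.022,745,163),(.022,738,194),(.022,799,163),(.022,799,195),(.022,710,150)): print(u,v,plane(c,[f(u,v)],z)[0].round(4),toD(plane(c,[f(u,v)],z)[0]).round(1))
for u,v in((650,196),(637,178),(745,198),(798,198)): print('pack',u,v,toD(plane(c,[f(u,v)],.024)[0]).round(1))
c=imaging.calibration('side'); im=np.load('pics/side4.npy')
print(brass(im,c,(290,180,330,220),3))
E
```

```text
(array([550.5,  57.4]), array([19.9,  6.2]), 'yaw', -0.033)
745 163 [0.5717 0.0934 0.022 ] [-57.   89.8]
738 194 [0.5718 0.0821 0.022 ] [-57.2  78.5]
799 163 [0.591  0.0939 0.022 ] [-37.7  89.8]
799 195 [0.5943 0.0822 0.022 ] [-34.7  78. ]
710 150 [0.5585 0.0976 0.022 ] [-70.1  94.4]
pack 650 196 [-89.6  78.7]
pack 637 178 [-94.8  85.3]
pack 745 198 [-55.9  77.8]
pack 798 198 [-36.7  77.6]
[]
```

The pack edge and the stop edge coincide at y ≈ 78 along the stop, so it is flush. I'll push on until it meets the fence.

carry_out(
  targets=[
    [0, 1, 0, 0, 1],
    [0, 1, 0, 0, 1],
    [0, 0.4, 0, 0, 1],
    [0, 0, 0, 0, 1],
  ],
)

```text
t: 10.75
eef_pos: [0.5082, 0.0513, -0.0037]
tool_rot: [0.0, 0.698, 0.716, 0.0]
contact_force: [0.0, 0.2, 0.5]
gripper_width: 0.997
grasp_force: 0.0
```

carry_out(
  targets=[
    [0, 0.3, 0, 0, 1],
    [0, 0, 0, 0, 1],
  ],
)

```text
t: 10.95
eef_pos: [0.5103, 0.0515, -0.0038]
tool_rot: [-0.0, 0.698, 0.716, -0.0]
contact_force: [-3.1, -1.3, -1.0]
gripper_width: 1.0
grasp_force: 1.1
```

carry_out(
  targets=[
    [0, 0.3, 0, 0, 1],
    [0, 0, 0, 0, 1],
  ],
)

```text
t: 11.15
eef_pos: [0.514, 0.0517, -0.0037]
tool_rot: [0.0, 0.698, 0.716, 0.0]
contact_force: [-1.6, -0.8, -0.9]
gripper_width: 1.0
grasp_force: 1.0
```

carry_out(
  targets=[
    [0, 0.2, 0, 0, 1],
    [0, 0, 0, 0, 1],
  ],
)

```text
t: 11.35
eef_pos: [0.516, 0.0517, -0.0037]
tool_rot: [0.0, 0.698, 0.716, 0.0]
contact_force: [-2.1, -0.7, -1.1]
gripper_width: 0.999
grasp_force: 1.0
```

carry_out(
  targets=[
    [0, 0.2, 0, 0, 1],
    [0, 0, 0, 0, 1],
  ],
)

```text
t: 11.55
eef_pos: [0.5169, 0.0518, -0.0038]
tool_rot: [-0.001, 0.698, 0.716, -0.0]
contact_force: [-6.2, -1.1, 2.9]
gripper_width: 1.001
grasp_force: 2.5
```

carry_out(
  targets=[
    [0, 0.2, 0, 0, 1],
    [0, 0, 0, 0, 1],
  ],
)

```text
t: 11.75
eef_pos: [0.5169, 0.0518, -0.004]
tool_rot: [-0.002, 0.698, 0.716, -0.002]
contact_force: [-10.1, -0.4, 7.5]
gripper_width: 1.0
grasp_force: 5.2
```

The wide pack is seated against the fence at 10 N. Next I retreat and go to the medium pack.

carry_out(
  targets=[
    [0, -1, 0, 0, 1],
    [0, -3, 0, 0, 1],
    [0, -2, -4, 0, 1],
    [0, 0, -5, 0, 1],
    [0, 0, -4, 0, 1],
    [0, 0, 0, 0, 1],
  ],
)

```text
t: 12.35
eef_pos: [0.4638, 0.0511, 0.1309]
tool_rot: [0.002, 0.698, 0.716, 0.005]
contact_force: [0.5, 0.8, -0.5]
gripper_width: 0.998
grasp_force: 0.0
```

```bash
python3 - <<'E'
from h import *
p=np.load('dock.npy'); p[0]=.634;p[1]=.0045; np.save('dock.npy',p); st()
go([*(np.array([.458,-.298])-.02*np.array([np.cos(.376),-np.sin(.376)])),.14],np.pi/2-.376)
E
```

```text
t 12.35 tcp [0.4638 0.0511 0.1309] dock [-168.7   51.7] yang 0.027 tilt [ 0.01   0.004 -1.   ] F [ 0.5  0.8 -0.5] w 0.998 q [-0.84  0.33  0.72  2.18 -0.33  0.73  0.13]
shift cm [-10.28 -32.68  -0.91] turn deg -66.93
```

carry_out(
  targets=[
    [0, 0, 0, -8.4, 1],
    [0, 0, 0, -8.4, 1],
    [0, 0, 0, -8.4, 1],
    [0, 0, 0, -8.4, 1],
    [0, 0, 0, -8.4, 1],
    [0, 0, 0, -8.4, 1],
    [0, 0, 0, -8.4, 1],
    [0, 0, 0, -8.1, 1],
    [-1, -3.2, 0, 0, 1],
    [-1, -3.2, 0, 0, 1],
    [-1, -3.2, 0, 0, 1],
    [-1, -3.2, 0, 0, 1],
  ],
)

```text
t: 13.55
eef_pos: [0.4502, -0.0846, 0.1262]
tool_rot: [0.001, 0.187, 0.982, 0.0]
contact_force: [0.6, 0.2, -0.9]
gripper_width: 1.0
grasp_force: 0.0
```

carry_out(
  targets=[
    [-1, -3.2, 0, 0, 1],
    [-1, -3.2, 0, 0, 1],
    [-1, -3.2, 0, 0, 1],
    [-1, -3.2, 0, 0, 1],
    [-1, -3.2, 0, 0, 1],
    [-1, -3.2, 0, 0, 1],
    [-0.3, -0.7, 0, 0, 1],
    [0, 0, 0, 0, 1],
  ],
)

```text
t: 14.35
eef_pos: [0.4352, -0.2933, 0.1261]
tool_rot: [0.0, 0.188, 0.982, -0.0]
contact_force: [0.2, 0.7, 0.0]
gripper_width: 0.999
grasp_force: 0.0
```

```bash
cat >> h.py <<'E'
def look(name,zg,back):
    from station import imaging
    st(); c=imaging.calibration('wrist'); im=imaging.read_camera('wrist'); np.save(f'pics/{name}.npy',im)
    B=brass(im,c); print(B)
    _,p,_=state()
    # nearest pair ~103 mm apart
    best=min(((abs(np.linalg.norm(x[2]-y[2])-.103)*3+np.linalg.norm((x[2]+y[2])/2-p[:2]),x[2],y[2]) for i,x in enumerate(B) for y in B[:i]),key=lambda t:t[0])
    P=np.array(best[1:]); P=P[np.argsort(P[:,0])]; v=P[1]-P[0]; a=np.arctan2(v[1],v[0]); m=P.mean(0); print('pack',m,a,np.linalg.norm(v))
    return go([*(m-back*np.array([np.cos(a),np.sin(a)])),zg],np.pi/2+a)
E
python3 - <<'E'
from h import *
look('w5',.003,.02)
E
```

```text
t 14.35 tcp [ 0.4352 -0.2933  0.1261] dock [-207.8 -291.6] yang 1.192 tilt [ 0.001 -0.001 -1.   ] F [0.2 0.7 0. ] w 0.999 q [ 0.06  0.4   0.51  2.04 -0.28  0.77  1.93]
[(array([283.3, 176.5]), np.int32(253), array([ 0.4102, -0.2793])), (array([282.2, 297.5]), np.int32(164), array([ 0.5071, -0.3185]))]
pack [ 0.45865 -0.2989 ] -0.3844146890654536 0.1045287041917195
shift cm [-0.43  0.2  12.29] turn deg 0.41
```

carry_out(
  targets=[
    [-0.4, 0.2, 3, 0.4, 1],
    [0, 0, 4, 0, 1],
    [0, 0, 3, 0, 1],
    [0, 0, 2.3, 0, 1],
    [0, 0, 0, 0, 1],
    [0, 0, 0, 0, -1],
    [0, 0, 0, 0, -1],
    [0, 0, 0, 0, -1],
    [0, 0, 0, 0, -1],
    [0, 0, 0, 0, -1],
  ],
)

```text
t: 15.4
eef_pos: [0.4407, -0.2916, 0.0049]
tool_rot: [0.001, 0.191, 0.982, -0.0]
contact_force: [-0.3, 1.3, 7.6]
gripper_width: 0.551
grasp_force: 41.5
```

```bash
python3 - <<'E'
from h import *
st(); o,p,R=state()
go([*D2W(-100,-11)[:2],p[2]+.08],np.pi/2+.028)
E
```

```text
t 15.4 tcp [ 0.4407 -0.2916  0.0049] dock [-202.2 -290.1] yang 1.187 tilt [ 0.003 -0.001 -1.   ] F [-0.3  1.3  7.6] w 0.551 q [ 0.17  0.6   0.38  2.08 -0.43  0.53  2.05]
shift cm [-10.15  27.93  -8.  ] turn deg -23.57
```

carry_out(
  targets=[
    [0, 0, -2, 0, -1],
    [0, 0, -3, 0, -1],
    [0, 0, -3, 0, -1],
    [0, 0, 0, -7.9, -1],
    [0, 0, 0, -7.9, -1],
    [0, 0, 0, -7.8, -1],
    [-0.5, 1.5, 0, 0, -1],
    [-1, 3, 0, 0, -1],
    [-1.3, 3.5, 0, 0, -1],
    [-1.3, 3.5, 0, 0, -1],
    [-1.3, 3.5, 0, 0, -1],
    [-1.3, 3.5, 0, 0, -1],
  ],
)

```text
t: 16.6
eef_pos: [0.5017, -0.1031, 0.084]
tool_rot: [0.001, -0.014, 1.0, 0.0]
contact_force: [-0.3, -0.1, -2.0]
gripper_width: 0.551
grasp_force: 42.3
```

carry_out(
  targets=[
    [-1.3, 3.5, 0, 0, -1],
    [-1.2, 3.5, 0, 0, -1],
    [-1, 2.4, 0, 0, -1],
    [0, 0, 0, 0, -1],
    [0, 0, 0, 0, -1],
  ],
)

```text
t: 17.1
eef_pos: [0.5336, -0.0092, 0.0837]
tool_rot: [0.0, -0.015, 1.0, -0.0]
contact_force: [-0.1, -0.3, -2.2]
gripper_width: 0.554
grasp_force: 42.3
```

```bash
python3 - <<'E'
from h import *
st(); go([*D2W(-100,-11)[:2],.005],np.pi/2+.028)
E
```

```text
t 17.1 tcp [ 0.5336 -0.0092  0.0837] dock [-100.8  -10.6] yang 1.601 tilt [ 0. -0. -1.] F [-0.1 -0.3 -2.2] w 0.554 q [-0.38  0.46  0.35  2.04 -0.24  0.68  1.73]
shift cm [-0.08 -0.04  7.87] turn deg 0.1
```

carry_out(
  targets=[
    [-0.8, 0, 2, 0, -1],
    [0, 0, 3, 0, -1],
    [0, 0, 2, 0, -1],
    [0, 0, 1.1, 0, -1],
    [0, 0, 0, 0, -1],
  ],
)

```text
t: 17.6
eef_pos: [0.5413, -0.0113, 0.0026]
tool_rot: [-0.0, -0.013, 1.0, -0.0]
contact_force: [-0.2, -0.2, -1.2]
gripper_width: 0.552
grasp_force: 46.4
```

carry_out(
  targets=[
    [0, 0.3, 0, 0, -1],
    [0, 0.2, 0, 0, -1],
    [0, 0, 0, 0, -1],
  ],
)

```text
t: 17.9
eef_pos: [0.5416, -0.0042, 0.0026]
tool_rot: [0.0, -0.014, 1.0, 0.0]
contact_force: [0.6, -0.7, -1.5]
gripper_width: 0.552
grasp_force: 46.4
```

carry_out(
  targets=[
    [0, 0.15, 0, 0, -1],
    [0, 0, 0, 0, -1],
  ],
)

```text
t: 18.1
eef_pos: [0.5414, -0.0037, 0.0024]
tool_rot: [0.0, -0.014, 1.0, -0.0]
contact_force: [0.6, -2.0, 0.1]
gripper_width: 0.55
grasp_force: 46.5
```

carry_out(
  targets=[
    [0, 0.15, 0, 0, -1],
    [0, 0, 0, 0, -1],
  ],
)

```text
t: 18.3
eef_pos: [0.5416, -0.0032, 0.0024]
tool_rot: [0.0, -0.013, 1.0, -0.001]
contact_force: [-0.1, -4.9, -1.0]
gripper_width: 0.548
grasp_force: 46.5
```

The medium pack is in contact with the wide pack (force rising, no motion). The narrow pack blocks the pusher's parking spot, so I'll put it in its lane next and push the two in turn.

carry_out(
  targets=[
    [0, -0.1, 0, 0, -1],
    [0, 0, 0, 0, 1],
    [0, 0, 0, 0, 1],
    [0, 0, 0, 0, 1],
    [0, 0, -3, 0, 1],
    [1, 0, -4, 0, 1],
    [3, 0, -4, 0, 1],
    [3, 0, -2, 0, 1],
    [0, 0, 0, 0, 1],
  ],
)

```text
t: 19.2
eef_pos: [0.4693, -0.0042, 0.1344]
tool_rot: [0.001, -0.014, 1.0, 0.001]
contact_force: [1.0, 0.6, 0.1]
gripper_width: 0.998
grasp_force: 0.0
```

```bash
python3 - <<'E'
from h import *
st(); go([.44,-.032,.135],np.pi/2-.32)
E
```

```text
t 19.2 tcp [ 0.4693 -0.0042  0.1344] dock [-164.9   -3.7] yang 1.599 tilt [ 0.001  0.002 -1.   ] F [1.  0.6 0.1] w 0.998 q [-0.47  0.28  0.41  2.15 -0.17  0.74  1.65]
shift cm [ 1.91 -3.56 -0.06] turn deg 19.96
```

carry_out(
  targets=[
    [0, 0, 0, 6.7, 1],
    [0, 0, 0, 6.7, 1],
    [0, 0, 0, 6.6, 1],
    [1, -1.8, 0, 0, 1],
    [0.9, -1.8, 0, 0, 1],
    [0, 0, 0, 0, 1],
  ],
)

```text
t: 19.8
eef_pos: [0.4396, -0.0346, 0.1317]
tool_rot: [-0.001, 0.161, 0.987, -0.0]
contact_force: [0.1, 0.2, -0.0]
gripper_width: 1.0
grasp_force: 0.0
```

```bash
python3 - <<'E'
from h import *
from station import imaging
look('w6',.002,-.012)
E
```

```text
t 19.8 tcp [ 0.4396 -0.0346  0.1317] dock [-195.5  -33.2] yang 1.248 tilt [-0.003 -0.    -1.   ] F [ 0.1  0.2 -0. ] w 1.0 q [-0.5   0.25  0.5   2.21 -0.18  0.72  1.38]
[(array([282. , 130.5]), np.int32(184), array([ 0.3811, -0.0123])), (array([281. , 258.5]), np.int32(126), array([ 0.48  , -0.0459])), (array([338.1, 272.8]), np.int32(168), array([ 0.5082, -0.0039])), (array([368.6, 366.7]), np.int32(119), array([ 0.6122, -0.0026]))]
pack [ 0.43055 -0.0291 ] -0.32750283730230373 0.10445175920012069
shift cm [-0.07  0.09 13.  ] turn deg 0.29
```

carry_out(
  targets=[
    [0, 0, 4, 0.3, 1],
    [0, 0, 4, 0, 1],
    [0, 0, 3, 0, 1],
    [0, 0, 2, 0, 1],
    [0, 0, 0, 0, 1],
    [0, 0, 0, 0, -1],
    [0, 0, 0, 0, -1],
    [0, 0, 0, 0, -1],
    [0, 0, 0, 0, -1],
    [0, 0, 0, 0, -1],
  ],
)

```text
t: 20.85
eef_pos: [0.443, -0.0324, 0.0034]
tool_rot: [0.001, 0.162, 0.987, 0.0]
contact_force: [-1.6, 0.2, 7.1]
gripper_width: 0.414
grasp_force: 39.7
```

```bash
python3 - <<'E'
from h import *
st(); o,p,R=state()
go([*D2W(-93,-56)[:2],p[2]+.06],np.pi/2+.025)
E
```

```text
t 20.85 tcp [ 0.443  -0.0324  0.0034] dock [-192.   -31.1] yang 1.245 tilt [ 0.002  0.001 -1.   ] F [-1.6  0.2  7.1] w 0.414 q [-0.34  0.52  0.33  2.27 -0.41  0.41  1.58]
shift cm [-9.92 -2.44 -6.  ] turn deg -20.09
```

The far finger would land on the medium pack's tail. So I'll set the narrow pack down further back in its own lane, push the medium one home, then bring the narrow one in.

```bash
python3 - <<'E'
from h import *
o,p,R=state()
go([*D2W(-165,-66)[:2],p[2]+.05],np.pi/2+.028)
E
```

```text
shift cm [-2.71 -3.49 -5.  ] turn deg -20.27
```

carry_out(
  targets=[
    [0, 0, -1.5, 0, -1],
    [0, 0, -1.5, -6.7, -1],
    [0, 0, 0, -6.7, -1],
    [0, 0, 0, -6.8, -1],
    [0, 0, 0, 0, -1],
  ],
)

```text
t: 21.35
eef_pos: [0.4423, -0.0325, 0.0329]
tool_rot: [0.001, -0.014, 1.0, 0.0]
contact_force: [-0.1, 0.1, -2.3]
gripper_width: 0.412
grasp_force: 41.3
```

carry_out(
  targets=[
    [0, -1.8, 0, 0, -1],
    [0, -1.8, 0, 0, -1],
    [-1.3, 0, 0, 0, -1],
    [-1.4, 0, 1, 0, -1],
    [0, 0, 1.8, 0, -1],
    [0, 0, 0, 0, -1],
    [0, 0, 0, 0, 1],
    [0, 0, 0, 0, 1],
    [0, 0, 0, 0, 1],
    [0, 0, -3, 0, 1],
    [0, 0, -3, 0, 1],
  ],
)

```text
t: 22.45
eef_pos: [0.469, -0.0679, 0.0648]
tool_rot: [-0.001, -0.013, 1.0, -0.0]
contact_force: [0.1, -0.4, 0.5]
gripper_width: 1.002
grasp_force: 0.0
```

```bash
python3 - <<'E'
from h import *
st(); go([*D2W(-197,-4)[:2],.06],.028)
E
```

```text
t 22.45 tcp [ 0.469  -0.0679  0.0648] dock [-167.2  -67.3] yang 1.597 tilt [-0.002 -0.    -1.   ] F [ 0.1 -0.4  0.5] w 1.002 q [-0.26  0.42  0.33  2.18 -0.24  0.58  1.84]
shift cm [ 6.32 -3.    0.48] turn deg 89.88
```

carry_out(
  targets=[
    [0, 0, 0, 8.2, 1],
    [0, 0, 0, 8.2, 1],
    [0, 0, 0, 8.2, 1],
    [0, 0, 0, 8.2, 1],
    [0, 0, 0, 8.2, 1],
    [0, 0, 0, 8.2, 1],
    [0, 0, 0, 8.2, 1],
    [0, 0, 0, 8.2, 1],
    [0, 0, 0, 8.2, 1],
    [0, 0, 0, 8.2, 1],
    [0, 0, 0, 7.9, 1],
    [2, -1, 0, 0, 1],
  ],
)

```text
t: 23.65
eef_pos: [0.4606, -0.0498, 0.065]
tool_rot: [0.001, 0.7, 0.714, 0.0]
contact_force: [-0.7, 0.9, 0.5]
gripper_width: 0.999
grasp_force: 0.0
```

carry_out(
  targets=[
    [2.2, -1, 0, 0, 1],
    [2.1, -1, 0, 0, 1],
    [0, 0, 0, 0, 1],
  ],
)

```text
t: 23.95
eef_pos: [0.4364, -0.0029, 0.0642]
tool_rot: [-0.002, 0.696, 0.718, 0.0]
contact_force: [0.3, -0.1, 0.1]
gripper_width: 1.002
grasp_force: 0.0
```

```bash
python3 - <<'E'
from h import *
from station import imaging
st(); go([*D2W(-197,-4)[:2],-.004],.028)
c=imaging.calibration('wrist'); im=imaging.read_camera('wrist'); np.save('pics/w7.npy',im)
for b in brass(im,c): print(b,toD(b[2]).round(1))
E
```

```text
t 23.95 tcp [ 0.4364 -0.0029  0.0642] dock [-197.7   -1.4] yang 0.032 tilt [-0.002  0.002 -1.   ] F [ 0.3 -0.1  0.1] w 1.002 q [-0.76  0.46  0.77  2.28 -0.59  0.6   0.49]
shift cm [-0.26  0.07  6.82] turn deg 0.21
(array([536.5, 158.7]), np.int32(552), array([0.5816, 0.052 ])) [-50.9  49.1]
(array([396.1, 246.9]), np.int32(355), array([ 0.5079, -0.0042])) [-126.3   -4.9]
(array([557.3, 257.3]), np.int32(80), array([ 0.611 , -0.0082])) [-23.4 -12. ]
(array([228.6, 334. ]), np.int32(203), array([ 0.4051, -0.07  ])) [-231.1  -67.5]
(array([383.7, 339.8]), np.int32(84), array([ 0.5089, -0.0713])) [-127.4  -72. ]
```

carry_out(
  targets=[
    [-0.3, -0.4, 2.5, 0, 1],
    [0, 0, 2.5, 0, 1],
    [0, 0, 1.8, 0, 1],
    [0, 0, 0, 0, 1],
    [0, 1, 0, 0, 1],
    [0, 1, 0, 0, 1],
    [0, 1, 0, 0, 1],
    [0, 1, 0, 0, 1],
    [0, 1, 0, 0, 1],
    [0, 1, 0, 0, 1],
    [0, 1, 0, 0, 1],
    [0, 0, 0, 0, 1],
  ],
)

```text
t: 25.2
eef_pos: [0.5067, -0.0067, -0.0035]
tool_rot: [0.001, 0.697, 0.717, 0.001]
contact_force: [0.5, -0.6, -0.1]
gripper_width: 0.998
grasp_force: 0.0
```

carry_out(
  targets=[
    [0, 0.5, 0, 0, 1],
    [0, 0, 0, 0, 1],
  ],
)

```text
t: 25.4
eef_pos: [0.5099, -0.0065, -0.0037]
tool_rot: [0.0, 0.697, 0.717, 0.0]
contact_force: [-0.1, 0.7, -0.7]
gripper_width: 0.999
grasp_force: 0.0
```

carry_out(
  targets=[
    [0, 0.4, 0, 0, 1],
    [0, 0, 0, 0, 1],
  ],
)

```text
t: 25.6
eef_pos: [0.5137, -0.0065, -0.0037]
tool_rot: [0.0, 0.697, 0.717, 0.0]
contact_force: [-0.7, 1.0, -0.3]
gripper_width: 0.999
grasp_force: 0.0
```

```bash
python3 - <<'E'
from h import *
from station import imaging
st(); 
c=imaging.calibration('wrist'); im=imaging.read_camera('wrist'); np.save('pics/w8.npy',im)
for b in brass(im,c): print(b,toD(b[2]).round(1),strip(im,c,b[0]))
E
```

```text
t 25.6 tcp [ 0.5137 -0.0065 -0.0037] dock [-120.6   -7.4] yang 0.028 tilt [ 0.  0. -1.] F [-0.7  1.  -0.3] w 0.999 q [-0.58  0.67  0.61  2.12 -0.73  0.56  0.6 ]
(array([473. , 162.9]), np.int32(1418), array([0.5815, 0.0524])) [-51.   49.5] (array([581.5,  51.8]), array([ 6.3, 30.1]), 'yaw', 0.019)
(array([439.9, 290. ]), np.int32(553), array([0.5783, 0.0012])) [-55.8  -1.6] (array([ 5.781e+02, -1.000e-01]), array([ 6.3, 18.7]), 'yaw', 0.023)
```

carry_out(
  targets=[
    [0, 0.3, 0, 0, 1],
    [0, 0, 0, 0, 1],
  ],
)

```text
t: 25.85
eef_pos: [0.5166, -0.0065, -0.0037]
tool_rot: [0.0, 0.697, 0.717, 0.0]
contact_force: [-0.6, -1.2, -0.5]
gripper_width: 1.003
grasp_force: 0.2
```

carry_out(
  targets=[
    [0, 0.25, 0, 0, 1],
    [0, 0, 0, 0, 1],
  ],
)

```text
t: 26.05
eef_pos: [0.5188, -0.0065, -0.0038]
tool_rot: [-0.0, 0.697, 0.717, -0.0]
contact_force: [-1.7, -1.2, 0.4]
gripper_width: 0.998
grasp_force: 0.7
```

carry_out(
  targets=[
    [0, 0.25, 0, 0, 1],
    [0, 0, 0, 0, 1],
  ],
)

```text
t: 26.25
eef_pos: [0.5188, -0.0065, -0.004]
tool_rot: [-0.002, 0.697, 0.717, -0.001]
contact_force: [-7.6, 0.6, 6.6]
gripper_width: 0.998
grasp_force: 4.1
```

The medium pack is seated. Now back to the narrow one.

carry_out(
  targets=[
    [0, -1, 0, 0, 1],
    [0, -3, 0, 0, 1],
    [0, -2, -3.5, 0, 1],
    [0, 0, -3.5, -8.2, 1],
    [0, 0, 0, -8.2, 1],
    [0, 0, 0, -8.2, 1],
    [0, 0, 0, -8.2, 1],
    [0, 0, 0, -8.2, 1],
    [0, 0, 0, -8.2, 1],
    [0, 0, 0, -8.2, 1],
    [0, 0, 0, -8.2, 1],
    [0, 0, 0, -8.2, 1],
  ],
)

```text
t: 27.45
eef_pos: [0.4617, -0.008, 0.0665]
tool_rot: [0.001, 0.124, 0.992, 0.0]
contact_force: [-0.3, -0.6, 0.7]
gripper_width: 0.999
grasp_force: 0.0
```

carry_out(
  targets=[
    [0, 0, 0, -8.2, 1],
    [0, 0, 0, -7.9, 1],
    [1, -3, 0, 0, 1],
    [1, -3, 0, 0, 1],
    [0, 0, 0, 0, 1],
  ],
)

```text
t: 27.95
eef_pos: [0.4415, -0.0724, 0.0665]
tool_rot: [0.0, -0.01, 1.0, -0.001]
contact_force: [-0.3, 0.1, 0.2]
gripper_width: 0.998
grasp_force: 0.0
```

```bash
python3 - <<'E'
from h import *
look('w9',.002,.018)
B=brass(np.load('pics/w9.npy'),__import__('station').imaging.calibration('wrist'))
for b in B: print(toD(b[2]).round(1))
E
```

```text
t 27.95 tcp [ 0.4415 -0.0724  0.0665] dock [-194.7  -71. ] yang 1.591 tilt [ 0.001 -0.001 -1.   ] F [-0.3  0.1  0.2] w 0.998 q [-0.27  0.38  0.35  2.24 -0.24  0.56  1.85]
[(array([285.2, 182.2]), np.int32(320), array([ 0.4055, -0.0692])), (array([285.9, 334.5]), np.int32(213), array([ 0.5096, -0.066 ])), (array([452. , 416.9]), np.int32(91), array([0.5815, 0.0608]))]
pack [ 0.45755 -0.0676 ] 0.030729996622235495 0.10414917186420641
shift cm [0.28 0.24 6.45] turn deg -0.49
[-229.6  -64.8]
[-125.4  -64.5]
[-49.8  60.2]
```

carry_out(
  targets=[
    [0.3, 0.3, 2.5, -0.5, 1],
    [0, 0, 2.5, 0, 1],
    [0, 0, 1.5, 0, 1],
    [0, 0, 0, 0, 1],
    [0, 0, 0, 0, -1],
    [0, 0, 0, 0, -1],
    [0, 0, 0, 0, -1],
    [0, 0, 0, 0, -1],
    [0, 0, 0, 0, -1],
  ],
)

```text
t: 28.9
eef_pos: [0.4407, -0.0658, 0.0023]
tool_rot: [0.001, -0.017, 1.0, 0.0]
contact_force: [-0.9, -0.5, 6.7]
gripper_width: 0.413
grasp_force: 39.8
```

carry_out(
  targets=[
    [0, 0, -0.6, 0, -1],
    [-1.5, 0, 0, 0, -1],
    [-3, 0.5, 0, 0, -1],
    [-3, 0.5, 0, 0, -1],
    [-2, 0, 0, 0, -1],
    [-0.8, 0, 0, 0, -1],
    [0, 0, 0.6, 0, -1],
    [0, 0, 0, 0, -1],
  ],
)

```text
t: 29.7
eef_pos: [0.543, -0.0522, 0.0018]
tool_rot: [0.001, -0.017, 1.0, -0.0]
contact_force: [2.4, -0.3, 3.1]
gripper_width: 0.412
grasp_force: 41.8
```

```bash
python3 - <<'E'
from h import *
st(); go([*D2W(-93,-46)[:2],.002],np.pi/2+.028)
E
```

```text
t 29.7 tcp [ 0.543  -0.0522  0.0018] dock [-92.7 -53.9] yang 1.606 tilt [ 0.002  0.    -1.   ] F [ 2.4 -0.3  3.1] w 0.412 q [-0.24  0.61  0.28  2.03 -0.32  0.53  1.88]
shift cm [ 0.03  0.79 -0.02] turn deg 0.39
```

carry_out(
  targets=[
    [0, 0.3, 0, 0.4, -1],
    [0, 0.3, 0, 0, -1],
    [0, 0, 0, 0, -1],
  ],
)

```text
t: 30.0
eef_pos: [0.5417, -0.0472, 0.0018]
tool_rot: [0.0, -0.013, 1.0, -0.001]
contact_force: [1.5, -3.1, 6.5]
gripper_width: 0.41
grasp_force: 42.3
```

carry_out(
  targets=[
    [0, 0.15, 0, 0, -1],
    [0, 0, 0, 0, -1],
  ],
)

```text
t: 30.2
eef_pos: [0.5416, -0.0461, 0.0017]
tool_rot: [0.0, -0.013, 1.0, -0.001]
contact_force: [0.1, -5.1, 5.0]
gripper_width: 0.414
grasp_force: 42.3
```

carry_out(
  targets=[
    [0, 0.15, 0, 0, -1],
    [0, 0, 0, 0, -1],
  ],
)

```text
t: 30.4
eef_pos: [0.5416, -0.0449, 0.0017]
tool_rot: [0.0, -0.013, 1.0, -0.001]
contact_force: [0.7, -5.7, 7.2]
gripper_width: 0.414
grasp_force: 42.3
```

carry_out(
  targets=[
    [0, 0.15, 0, 0, -1],
    [0, 0, 0, 0, -1],
  ],
)

```text
t: 30.6
eef_pos: [0.5415, -0.0447, 0.0017]
tool_rot: [0.0, -0.012, 1.0, -0.001]
contact_force: [-0.4, -8.0, 5.8]
gripper_width: 0.411
grasp_force: 42.3
```

carry_out(
  targets=[
    [0, 0.2, 0, 0, -1],
    [0, 0.2, 0, 0, -1],
    [0, 0, 0, 0, -1],
  ],
)

```text
t: 30.9
eef_pos: [0.5413, -0.0443, 0.0018]
tool_rot: [0.001, -0.01, 1.0, -0.003]
contact_force: [1.2, -14.8, 4.1]
gripper_width: 0.412
grasp_force: 42.7
```

carry_out(
  targets=[
    [0, -0.3, 0, 0, -1],
    [0, 0, 0, 0, 1],
    [0, 0, 0, 0, 1],
    [0, 0, 0, 0, 1],
    [0, 0, -3, 0, 1],
    [2, 0, -3.5, 0, 1],
    [3, 0, 0, 0, 1],
    [3, 0, 0, 0, 1],
    [2, 0, 0, 0, 1],
  ],
)

```text
t: 31.8
eef_pos: [0.4394, -0.0427, 0.0662]
tool_rot: [-0.001, -0.015, 1.0, 0.0]
contact_force: [0.7, -0.3, 0.4]
gripper_width: 0.998
grasp_force: 0.0
```

carry_out(
  targets=[
    [0, 0, 0, 8.2, 1],
    [0, 0, 0, 8.2, 1],
    [0, 0, 0, 8.2, 1],
    [0, 0, 0, 8.2, 1],
    [0, 0, 0, 8.2, 1],
    [0, 0, 0, 8.2, 1],
    [0, 0, 0, 8.2, 1],
    [0, 0, 0, 8.2, 1],
    [0, 0, 0, 8.2, 1],
    [0, 0, 0, 8.2, 1],
    [0, 0, 0, 7.9, 1],
    [0, 0, 0, 0, 1],
  ],
)

```text
t: 33.0
eef_pos: [0.4416, -0.0426, 0.066]
tool_rot: [-0.0, 0.696, 0.718, -0.0]
contact_force: [0.1, -0.0, -0.1]
gripper_width: 0.997
grasp_force: 0.0
```

```bash
python3 - <<'E'
from h import *
from station import imaging
st(); go([*D2W(-197,-46)[:2],-.004],.028)
c=imaging.calibration('wrist'); im=imaging.read_camera('wrist'); np.save('pics/w10.npy',im)
for b in brass(im,c): print(b,toD(b[2]).round(1),strip(im,c,b[0]))
E
```

```text
t 33.0 tcp [ 0.4416 -0.0426  0.066 ] dock [-193.7  -41.2] yang 0.03 tilt [-0.001 -0.    -1.   ] F [ 0.1 -0.  -0.1] w 0.997 q [-0.67  0.47  0.78  2.26 -0.59  0.61  0.58]
shift cm [-0.48 -0.33  7.  ] turn deg 0.12
(array([542.3,  83.2]), np.int32(618), array([0.5815, 0.0524])) [-51.   49.5] (array([581.6,  52. ]), array([ 6.2, 30.1]), 'yaw', 0.015)
(array([522.3, 182.4]), np.int32(392), array([ 0.5833, -0.0022])) [-50.9  -5.2] (array([583.2,  -2.2]), array([ 6.2, 23.9]), 'yaw', 0.015)
(array([384.1, 247. ]), np.int32(242), array([ 0.5065, -0.0451])) [-129.   -45.7] (array([506.5, -45.3]), array([ 5.9, 17.3]), 'yaw', 0.011)
(array([548.6, 249.2]), np.int32(236), array([ 0.6109, -0.0439])) [-24.6 -47.7] (array([610.8, -43.8]), array([ 6. , 17.7]), 'yaw', 0.006)
```

carry_out(
  targets=[
    [-0.5, -0.7, 2.5, 0, 1],
    [0, 0, 2.5, 0, 1],
    [0, 0, 2, 0, 1],
    [0, 0, 0, 0, 1],
    [0, 1, 0, 0, 1],
    [0, 1, 0, 0, 1],
    [0, 1, 0, 0, 1],
    [0, 1, 0, 0, 1],
    [0, 1, 0, 0, 1],
    [0, 1, 0, 0, 1],
    [0, 1, 0, 0, 1],
    [0, 0, 0, 0, 1],
  ],
)

```text
t: 34.25
eef_pos: [0.5076, -0.0463, -0.0035]
tool_rot: [0.001, 0.696, 0.718, 0.001]
contact_force: [-0.0, -0.3, 0.0]
gripper_width: 0.998
grasp_force: 0.0
```

carry_out(
  targets=[
    [0, 0.6, 0, 0, 1],
    [0, 0.4, 0, 0, 1],
    [0, 0, 0, 0, 1],
  ],
)

```text
t: 34.55
eef_pos: [0.516, -0.0461, -0.0037]
tool_rot: [0.0, 0.696, 0.718, 0.0]
contact_force: [0.2, 0.6, 0.9]
gripper_width: 1.003
grasp_force: 0.0
```

carry_out(
  targets=[
    [0, 0.3, 0, 0, 1],
    [0, 0, 0, 0, 1],
  ],
)

```text
t: 34.75
eef_pos: [0.5185, -0.046, -0.0037]
tool_rot: [0.0, 0.696, 0.718, 0.0]
contact_force: [-0.4, 0.0, -1.1]
gripper_width: 1.0
grasp_force: 0.2
```

carry_out(
  targets=[
    [0, 0.25, 0, 0, 1],
    [0, 0, 0, 0, 1],
  ],
)

```text
t: 34.95
eef_pos: [0.5201, -0.046, -0.0038]
tool_rot: [-0.001, 0.696, 0.718, -0.0]
contact_force: [-3.2, -0.7, 0.7]
gripper_width: 1.0
grasp_force: 1.8
```

carry_out(
  targets=[
    [0, 0.25, 0, 0, 1],
    [0, 0, 0, 0, 1],
  ],
)

```text
t: 35.15
eef_pos: [0.5201, -0.046, -0.0041]
tool_rot: [-0.002, 0.697, 0.717, -0.001]
contact_force: [-10.5, 0.7, 7.1]
gripper_width: 0.998
grasp_force: 5.2
```

carry_out(
  targets=[
    [0, -1, 0, 0, 1],
    [0, -2, 0, 0, 1],
    [0, -2, -2, 0, 1],
    [0, -2, -3, 0, 1],
    [0, -1, -2, 0, 1],
    [0, 0, 0, 0, 1],
  ],
)

```text
t: 35.75
eef_pos: [0.4437, -0.0484, 0.0681]
tool_rot: [0.001, 0.697, 0.717, 0.002]
contact_force: [0.0, -0.1, -0.3]
gripper_width: 0.998
grasp_force: 0.0
```

```bash
python3 - <<'E'
from h import *
from station import imaging
st()
c=imaging.calibration('wrist'); im=imaging.read_camera('wrist'); np.save('pics/w11.npy',im)
for b in brass(im,c): print(b,toD(b[2]).round(1),strip(im,c,b[0]))
si=imaging.read_camera('side'); np.save('pics/side11.npy',si)
cv2.imwrite('pics/c11.png',np.hstack([cv2.resize(si[170:250,280:380],(420,336),interpolation=2),cv2.resize(im[84:420,200:560],(360,336))])[:,:,::-1])
E
```

```text
t 35.75 tcp [ 0.4437 -0.0484  0.0681] dock [-191.9  -47. ] yang 0.029 tilt [ 0.004  0.001 -1.   ] F [ 0.  -0.1 -0.3] w 0.998 q [-0.66  0.47  0.79  2.26 -0.59  0.62  0.6 ]
(array([536.7,  72.3]), np.int32(601), array([0.5815, 0.0524])) [-51.   49.5] (array([581.6,  52.2]), array([ 6.2, 29.6]), 'yaw', 0.018)
(array([517.5, 171.3]), np.int32(387), array([ 0.5832, -0.002 ])) [-51.   -4.9] (array([583.3,  -2.3]), array([ 6. , 23.3]), 'yaw', 0.012)
(array([503.8, 238.5]), np.int32(228), array([ 0.5846, -0.0443])) [-50.9 -47.3] (array([584.7, -44.4]), array([ 5.9, 16.8]), 'yaw', 0.014)
```

View pics/c11.png

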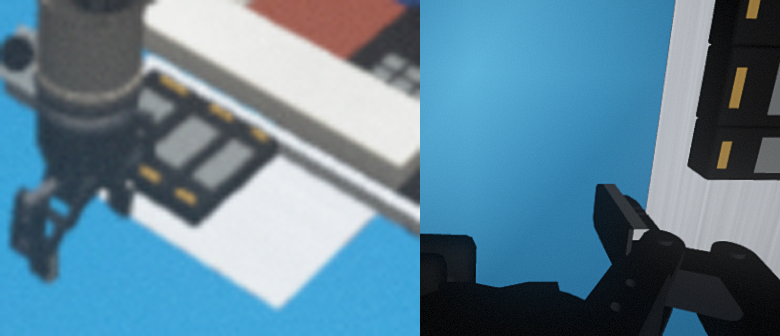

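The row is tight and square: the near brass strips lie at dock x = -51.0, -51.0 and -50.9, with spacings of 54.4 and 42.4 mm (ideal 54 and 42). Next is the plunger, pressed with the tip of the open leading finger along its axis.

```bash
python3 - <<'E'
from h import *
o,p,R=state()
go([*D2W(-125,150)[:2],.078],.0305)
E
```

```text
shift cm [19.66  6.62 -1.14] turn deg 0.01
```

carry_out(
  targets=[
    [0, 0, -3, 0, 1],
    [0, 2, -3, 0, 1],
    [2, 2.5, 0, 0, 1],
    [4, 2.3, 0, 0, 1],
    [4, 0, 0, 0, 1],
    [4, 0, 0, 0, 1],
    [4, 0, 0, 0, 1],
    [1.5, 0, 0, 0, 1],
    [0, 0, 0, 0, 1],
    [0, 0, 0, 0, 1],
  ],
)

```text
t: 36.85
eef_pos: [0.5056, 0.1475, 0.1258]
tool_rot: [0.0, 0.697, 0.717, -0.0]
contact_force: [-1.4, -0.9, -0.1]
gripper_width: 0.999
grasp_force: 0.0
```

```bash
python3 - <<'E'
from h import *
from station import imaging
st(); go([*D2W(-125,150)[:2],.078],.0305)
c=imaging.calibration('wrist'); im=imaging.read_camera('wrist'); si=imaging.read_camera('side')
print('plunger px',proj(c,D2W(-55,150,75)).round(0),'side',proj(imaging.calibration('side'),D2W(-55,150,75)).round(0))
u=proj(c,D2W(-55,150,75))[0]
cv2.drawMarker(im,tuple(int(v) for v in u),(255,0,0),0,12)
cv2.imwrite('pics/c12.png',np.hstack([cv2.resize(si[150:230,240:320],(420,420),interpolation=2),im[:,180:]])[:,:,::-1])
E
```

```text
t 36.85 tcp [0.5056 0.1475 0.1258] dock [-124.   146.8] yang 0.03 tilt [-0.    -0.001 -1.   ] F [-1.4 -0.9 -0.1] w 0.999 q [-1.07  0.51  0.88  2.05 -0.53  0.83  0.15]
shift cm [ 0.32 -0.1   4.78] turn deg -0.06
plunger px [[387. 230.]] side [[283. 182.]]
```

View pics/c12.png

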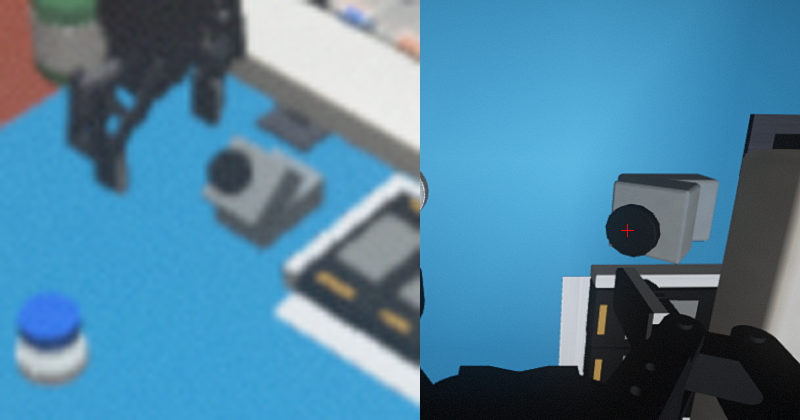

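The right crop shows the plunger head centre at (634,229), about 3 mm further along x than predicted, with y right. I'll approach along its axis.

carry_out(
  targets=[
    [0.3, 0.2, 2.4, 0, 1],
    [0, 0, 2.4, 0, 1],
    [0, 0.32, 0.38, 0, 1],
    [0, 0.32, 0.38, 0, 1],
    [0, 0, 0, 0, 1],
  ],
)

```text
t: 37.45
eef_pos: [0.5129, 0.1507, 0.0706]
tool_rot: [-0.001, 0.697, 0.717, -0.001]
contact_force: [-4.4, -0.5, -2.6]
gripper_width: 1.001
grasp_force: 0.0
```

carry_out(
  targets=[
    [0, 0.26, 0.31, 0, 1],
    [0, 0.26, 0.31, 0, 1],
    [0, 0, 0, 0, 1],
  ],
)

```text
t: 37.75
eef_pos: [0.5135, 0.1512, 0.063]
tool_rot: [-0.004, 0.696, 0.718, -0.004]
contact_force: [-12.7, -1.1, -6.0]
gripper_width: 1.003
grasp_force: 0.0
```

carry_out(
  targets=[
    [0, 0.26, 0.31, 0, 1],
    [0, 0, 0, 0, 1],
  ],
)

```text
t: 37.95
eef_pos: [0.5137, 0.1512, 0.0592]
tool_rot: [-0.005, 0.696, 0.718, -0.006]
contact_force: [-17.2, -0.8, -5.5]
gripper_width: 0.998
grasp_force: 0.0
```

carry_out(
  targets=[
    [0, 0.26, 0.31, 0, 1],
    [0, 0, 0, 0, 1],
  ],
)

```text
t: 38.15
eef_pos: [0.5139, 0.1511, 0.0553]
tool_rot: [-0.007, 0.696, 0.718, -0.007]
contact_force: [-23.1, -0.8, -7.1]
gripper_width: 1.002
grasp_force: 0.0
```

The tool isn't advancing in x and the wrist force is rising with no load on the finger pads. So a finger knuckle is probably touching the light bar. I'll back off and measure the open gripper's silhouette in the side view.

carry_out(
  targets=[
    [0, -1.5, -0.5, 0, 1],
    [0, -1.5, -1, 0, 1],
    [0, -1, -2, 0, 1],
    [0, 0, 0, 0, 1],
  ],
)

```text
t: 38.55
eef_pos: [0.4854, 0.1511, 0.0958]
tool_rot: [0.001, 0.697, 0.717, 0.002]
contact_force: [0.5, -0.3, -0.3]
gripper_width: 1.004
grasp_force: 0.0
```

```bash
cat > prof.py <<'E'
from h import *
from station import imaging
def prof(name):
    o,p,R=state(); c=imaging.calibration('side'); im=imaging.read_camera('side'); np.save(f'pics/{name}.npy',im)
    u0=proj(c,p)[0].round(0); m=(im.max(2)<75)
    e=np.argwhere(m)[:,::-1]; e=e[(abs(e[:,0]-u0[0])<60)&(e[:,1]<u0[1]+20)&(e[:,1]>u0[1]-80)]
    ob,d=ray(c,e); n=R[:,0]; s=((p-ob)@n)/(d@n); X=ob+s[:,None]*d-p
    y=X@R[:,1]*1e3; z=X[:,2]*1e3
    for a in range(-5,150,10):
        k=(z>=a)&(z<a+10)&(abs(y)<130)
        if k.sum()>2: print(a,'y',y[k].min().round(),y[k].max().round(),'hist',np.histogram(y[k],np.arange(-100,101,10))[0])
if __name__=='__main__':
    st(); prof('p1')
E
python3 prof.py
```

```text
t 38.55 tcp [0.4854 0.1511 0.0958] dock [-144.1  151.1] yang 0.029 tilt [ 0.004  0.003 -1.   ] F [ 0.5 -0.3 -0.3] w 1.004 q [-1.07  0.52  0.84  2.11 -0.58  0.75  0.17]
15 y -51.0 48.0 hist [0 0 0 0 2 0 0 0 0 0 0 0 0 0 4 0 0 0 0 0]
25 y -55.0 48.0 hist [0 0 0 0 2 2 0 0 0 0 0 0 0 2 4 0 0 0 0 0]
35 y -59.0 43.0 hist [0 0 0 0 3 4 0 0 0 0 0 0 0 3 2 0 0 0 0 0]
45 y -63.0 75.0 hist [0 0 0 1 5 3 2 0 0 0 0 0 0 2 4 5 1 1 0 0]
55 y -67.0 75.0 hist [0 0 0 5 3 0 1 3 2 0 0 0 0 1 5 1 3 3 0 0]
65 y -66.0 75.0 hist [0 0 0 4 3 0 0 0 4 5 4 4 3 3 1 0 3 4 0 0]
75 y -80.0 76.0 hist [0 0 3 5 5 1 0 2 5 5 4 5 4 3 0 4 2 5 0 0]
85 y -79.0 76.0 hist [0 0 5 6 4 3 2 4 5 3 5 4 4 4 3 4 0 5 0 0]
95 y -78.0 71.0 hist [0 0 3 4 6 4 5 5 4 5 5 4 5 4 5 2 4 2 0 0]
105 y -77.0 50.0 hist [0 0 3 1 0 0 1 5 5 5 5 5 5 4 2 2 0 0 0 0]
115 y -39.0 50.0 hist [0 0 0 0 0 0 4 5 5 5 5 5 4 5 5 2 0 0 0 0]
125 y -43.0 51.0 hist [0 0 0 0 0 2 6 5 5 5 4 5 4 3 3 1 0 0 0 0]
135 y -46.0 36.0 hist [0 0 0 0 0 4 4 5 5 4 3 1 0 1 0 0 0 0 0 0]
145 y -51.0 46.0 hist [0 0 0 0 3 4 5 5 3 1 0 2 5 4 5 0 0 0 0 0]
```

The knuckles stand out about 75 mm, roughly 75-100 mm above the TCP. So the tip has to go down first, and move forward only once the knuckle is below the bar's lower edge. I'll land low on the face, just in front of the bar.

carry_out(
  targets=[
    [0, 1.2, 0, 0, 1],
    [0, 1.2, 0, 0, 1],
    [0, 0, 1.5, 0, 1],
    [0, 0, 1.5, 0, 1],
    [0, 0, 0.5, 0, 1],
    [0, 0, 0, 0, 1],
  ],
)

```text
t: 39.2
eef_pos: [0.5077, 0.1511, 0.057]
tool_rot: [-0.0, 0.697, 0.717, -0.001]
contact_force: [-0.1, -0.7, 0.3]
gripper_width: 1.002
grasp_force: 0.0
```

carry_out(
  targets=[
    [0, 0, 0.3, 0, 1],
    [0, 0, 0, 0, 1],
  ],
)

```text
t: 39.4
eef_pos: [0.5083, 0.1517, 0.0553]
tool_rot: [0.0, 0.696, 0.718, 0.0]
contact_force: [0.1, -0.3, 0.8]
gripper_width: 0.996
grasp_force: 0.0
```

carry_out(
  targets=[
    [0, 0, 0.3, 0, 1],
    [0, 0, 0, 0, 1],
  ],
)

```text
t: 39.6
eef_pos: [0.508, 0.1518, 0.0523]
tool_rot: [-0.0, 0.696, 0.718, 0.0]
contact_force: [-0.9, 0.3, 1.1]
gripper_width: 1.001
grasp_force: 0.0
```

carry_out(
  targets=[
    [0, 0, 0.3, 0, 1],
    [0, 0, 0, 0, 1],
  ],
)

```text
t: 39.8
eef_pos: [0.5079, 0.1518, 0.0491]
tool_rot: [-0.0, 0.696, 0.718, -0.0]
contact_force: [-0.7, -0.0, 0.3]
gripper_width: 1.001
grasp_force: 0.0
```

carry_out(
  targets=[
    [0, 0.4, 0, 0, 1],
    [0, 0, 0, 0, 1],
  ],
)

```text
t: 40.0
eef_pos: [0.5129, 0.1519, 0.0495]
tool_rot: [0.0, 0.696, 0.718, 0.0]
contact_force: [0.8, 0.1, -0.2]
gripper_width: 0.999
grasp_force: 0.0
```

carry_out(
  targets=[
    [0, 0.4, 0, 0, 1],
    [0, 0, 0, 0, 1],
  ],
)

```text
t: 40.2
eef_pos: [0.5153, 0.1519, 0.0489]
tool_rot: [-0.001, 0.696, 0.718, -0.001]
contact_force: [-3.9, 0.8, 0.6]
gripper_width: 1.0
grasp_force: 2.2
```

```bash
python3 - <<'E'
from h import *
st()
E
```

```text
t 40.2 tcp [0.5153 0.1519 0.0489] dock [-114.2  150.9] yang 0.03 tilt [-0.002 -0.    -1.   ] F [-3.9  0.8  0.6] w 1.0 q [-0.96  0.63  0.74  2.06 -0.67  0.71  0.25]
```

carry_out(
  targets=[
    [0, 0.2, 0.1, 0, 1],
    [0, 0, 0, 0, 1],
  ],
)

```text
t: 40.4
eef_pos: [0.5159, 0.1518, 0.0475]
tool_rot: [-0.002, 0.696, 0.718, -0.002]
contact_force: [-7.0, -0.4, 0.7]
gripper_width: 1.0
grasp_force: 1.5
```

carry_out(
  targets=[
    [0, 0.2, 0.2, 0, 1],
    [0, 0, 0, 0, 1],
  ],
)

```text
t: 40.6
eef_pos: [0.5157, 0.1517, 0.045]
tool_rot: [-0.003, 0.696, 0.718, -0.003]
contact_force: [-14.8, -0.7, 3.3]
gripper_width: 1.001
grasp_force: 1.9
```

```bash
python3 - <<'E'
from h import *
from station import imaging
st()
c=imaging.calibration('wrist'); im=imaging.read_camera('wrist'); np.save('pics/w13.npy',im)
# black head location: dark blob on grey block near predicted pixel
for t in (0,8,16): print(t,proj(c,D2W(-55+3+t*.643,150,75-t*.766)).round(0))
u=proj(c,D2W(-50,150,72))[0].astype(int); g=im.max(2)[u[1]-45:u[1]+45:6,u[0]-50:min(u[0]+60,560):5]
print(u); print('\n'.join(' '.join(f'{v:3d}' for v in r) for r in g))
E
```

```text
t 40.6 tcp [0.5157 0.1517 0.045 ] dock [-113.8  150.7] yang 0.03 tilt [-0.008 -0.    -1.   ] F [-14.8  -0.7   3.3] w 1.001 q [-0.95  0.64  0.74  2.05 -0.67  0.71  0.25]
0 [[433. 308.]]
8 [[438. 300.]]
16 [[444. 292.]]
[434 304]
197 193 144 126 123 125 120 122 120 124 125 122 122 123 122 121 121 120 118 121 120 121
195 194 111 122 122 123  33  26  21  26  19  22  19  55 123 122 121 124 124 118 122 122
 43  67  67 122 101  32  31  30  33  29  28  25  23  23  26  42 123 121 124 121 123 120
 39  48  64  62  33  35  29  33  29  31  29  28  27  27  20  22  25  92 121 122 123 121
 37  38  61  66  61  30  31  27  26  27  27  25  26  22  22  31  28  24 127 121 121 120
 36  33  32  59  60  61  29  19  26  24  27  26  21  23  25  22  30  23  18 123 120 121
 38  31  31  28  59  59  60  20  16  27  26  23  26  22  25  26  26  36  23  32 119 120
 31  33  32  28  26  56  53  51  23  24  24  23  26  22  25  22  24  27  38  22 118 121
 33  31  28  26  26  30  55  54  45  15  18  23  20  25  25  27  20  25  33  18 122 119
 32  32  30  25  23  33 125 149 154  73  16  20  21  20  23  22  19  21  28  25 120 119
 31  30  28  23  26  54 193 191  12  12  18  17  18  13  17  23  22  23  22 103 117 117
 30  27  26  18  24  52   8  12  20  17  21  28  27  27  15  17  22  23  21 116 114 113
 31  28  25  23  22  52  19  21  17  18  18  18  13  18  15  15  18  20 123 118 118 118
 72  25  26  18  18  29  16  22  17  13  17  11  16   7  12  14  24  18  15  21  18  14
114  88  26  28  18  20  15  16  14  15  13  14  17  17  11  16  16  11  16  20  14  13
```

The head is only about 9 mm in, and the knuckle is blocked by the bar again. If I turn the tool 45° about the vertical, the knuckle and body protrude less past the fingertip, so the tip can go deeper. I'll back off and turn.

carry_out(
  targets=[
    [0, -1.5, -0.5, 0, 1],
    [0, -2, -2, 0, 1],
    [0, -1, -2, 0, 1],
    [0, 0, 0, -8.5, 1],
    [0, 0, 0, -8.5, 1],
    [0, 0, 0, -8.5, 1],
    [0, 0, 0, -8.5, 1],
    [0, 0, 0, -8.5, 1],
    [0, 0, 0, -2.5, 1],
    [0, 0, 0, 0, 1],
  ],
)

```text
t: 41.65
eef_pos: [0.4761, 0.1507, 0.0917]
tool_rot: [0.001, 0.369, 0.929, 0.001]
contact_force: [1.6, -0.2, 0.4]
gripper_width: 1.002
grasp_force: 0.0
```

```bash
python3 - <<'E'
from h import *
st(); a=np.radians(45)
# tip corner offset in dock frame for tool y at +45deg
off=np.array([57*np.cos(a)+11*np.sin(a),57*np.sin(a)-11*np.cos(a)]);print(off)
g,b=go([*D2W(-57-off[0],150-off[1])[:2],.075],.0305+a)
E
```

```text
t 41.65 tcp [0.4761 0.1507 0.0917] dock [-153.4  150.9] yang 0.815 tilt [ 0.002  0.001 -1.   ] F [ 1.6 -0.2  0.4] w 1.002 q [-0.93  0.45  0.62  2.12 -0.41  0.69  0.78]
[48.08326112 32.52691193]
shift cm [-5.78  1.05  1.67] turn deg -0.05
```

carry_out(
  targets=[
    [-2.9, 0.5, 0, 0, 1],
    [-2.9, 0.55, 0, 0, 1],
    [0, 0, 1.5, 0, 1],
    [0, 0, 1.3, 0, 1],
    [0, 0, 0, 0, 1],
  ],
)

```text
t: 42.15
eef_pos: [0.5235, 0.1185, 0.0617]
tool_rot: [-0.001, 0.369, 0.929, -0.001]
contact_force: [0.0, -0.5, 0.2]
gripper_width: 0.997
grasp_force: 0.0
```

```bash
python3 - <<'E'
from h import *
st(); p=state()[1]; print('tip dock',(toD(p)+[48.1,32.5]).round(1),'z',(p[2]*1e3+13).round(1))
E
```

```text
t 42.15 tcp [0.5235 0.1185 0.0617] dock [-107.   117.4] yang 0.815 tilt [-0.002 -0.001 -1.   ] F [ 0.  -0.5  0.2] w 0.997 q [-0.78  0.55  0.57  2.05 -0.47  0.68  0.91]
tip dock [-58.9 149.9] z 74.7
```

carry_out(
  targets=[
    [-0.14, 0.14, 0.4, 0, 1],
    [0, 0, 0, 0, 1],
  ],
)

```text
t: 42.35
eef_pos: [0.5269, 0.1191, 0.0593]
tool_rot: [0.0, 0.369, 0.93, 0.0]
contact_force: [-0.6, -1.0, 0.9]
gripper_width: 0.997
grasp_force: 0.0
```

carry_out(
  targets=[
    [-0.14, 0.14, 0.4, 0, 1],
    [0, 0, 0, 0, 1],
  ],
)

```text
t: 42.55
eef_pos: [0.5286, 0.119, 0.0552]
tool_rot: [-0.0, 0.369, 0.93, 0.0]
contact_force: [-0.8, 1.6, -0.6]
gripper_width: 0.998
grasp_force: 0.2
```

carry_out(
  targets=[
    [-0.14, 0.14, 0.4, 0, 1],
    [0, 0, 0, 0, 1],
  ],
)

```text
t: 42.75
eef_pos: [0.5291, 0.1189, 0.0508]
tool_rot: [-0.001, 0.368, 0.93, -0.0]
contact_force: [-4.8, 0.4, 1.1]
gripper_width: 0.999
grasp_force: 1.6
```

carry_out(
  targets=[
    [-0.14, 0.14, 0.4, 0, 1],
    [0, 0, 0, 0, 1],
  ],
)

```text
t: 42.95
eef_pos: [0.5291, 0.1188, 0.0463]
tool_rot: [-0.003, 0.368, 0.93, -0.001]
contact_force: [-10.2, 0.7, 3.3]
gripper_width: 1.002
grasp_force: 2.0
```

```bash
cat > pl.py <<'E'
from h import *
from station import imaging
st(); p=state()[1]; print('tip dock',(toD(p)+[48.1,32.5]).round(1),'z',(p[2]*1e3+13).round(1))
c=imaging.calibration('wrist'); im=imaging.read_camera('wrist'); np.save('pics/w14.npy',im)
for t in (0,8,16): print(t,proj(c,D2W(-50.7+t*.643,150,75-t*.766)).round(0))
E
python3 pl.py
```

```text
t 42.95 tcp [0.5291 0.1188 0.0463] dock [-101.4  117.4] yang 0.817 tilt [-0.006 -0.    -1.   ] F [-10.2   0.7   3.3] w 1.002 q [-0.76  0.58  0.55  2.04 -0.49  0.66  0.93]
tip dock [-53.3 149.9] z 59.3
0 [[420. 332.]]
8 [[422. 330.]]
16 [[423. 328.]]
```

carry_out(
  targets=[
    [0.2, -0.2, 0.3, 0, 1],
    [0, 0, 0.3, 0, 1],
    [0, 0, 0, 0, 1],
  ],
)

```text
t: 43.3
eef_pos: [0.5287, 0.1187, 0.041]
tool_rot: [-0.001, 0.369, 0.93, -0.0]
contact_force: [-4.3, -0.1, 2.5]
gripper_width: 1.001
grasp_force: 2.1
```

carry_out(
  targets=[
    [-0.14, 0.14, 0, 0, 1],
    [0, 0, 0, 0, 1],
  ],
)

```text
t: 43.5
eef_pos: [0.5293, 0.1186, 0.0407]
tool_rot: [-0.002, 0.368, 0.93, -0.001]
contact_force: [-8.3, -0.1, 2.8]
gripper_width: 0.994
grasp_force: 2.4
```

carry_out(
  targets=[
    [-0.14, 0.14, 0, 0, 1],
    [0, 0, 0, 0, 1],
  ],
)

```text
t: 43.7
eef_pos: [0.5293, 0.1185, 0.0402]
tool_rot: [-0.004, 0.368, 0.93, -0.002]
contact_force: [-13.7, 0.3, 4.3]
gripper_width: 0.994
grasp_force: 2.2
```

```bash
python3 pl.py
```

```text
t 43.7 tcp [0.5293 0.1185 0.0402] dock [-101.1  117.2] yang 0.817 tilt [-0.008 -0.001 -1.   ] F [-13.7   0.3   4.3] w 0.994 q [-0.75  0.59  0.54  2.04 -0.5   0.65  0.94]
tip dock [-53.  149.7] z 53.2
0 [[426. 341.]]
8 [[428. 338.]]
16 [[429. 336.]]
```

```bash
cat > hd.py <<'E'
from h import *
from station import imaging
import sys
c=imaging.calibration('wrist'); im=np.load(sys.argv[1]) if len(sys.argv)>1 else imaging.read_camera('wrist')
al=np.linspace(0,2*np.pi,60)
for t in (0,8,12,16):
    ct=np.array([-50.7+t*.643,150,75-t*.766])
    P=np.array([D2W(*(ct+17*(np.cos(a)*np.array([.766,0,.643])+np.sin(a)*np.array([0,1,0])))) for a in al])
    q=proj(c,P); print(t,'u',q[:,0].min().round(),q[:,0].max().round(),'v',q[:,1].min().round(),q[:,1].max().round())
u=proj(c,D2W(-46,150,68))[0].astype(int); r0,c0=u[1]-60,u[0]-70
g=im.max(2)[r0:min(u[1]+60,420):6,c0:min(u[0]+75,560):6]
print('cols from',c0,'step6'); print('\n'.join(f'{r0+6*i}: '+' '.join(f'{v:3d}' for v in r) for i,r in enumerate(g)))
E
python3 hd.py pics/w14.npy
```

```text
0 u 383.0 476.0 v 297.0 388.0
8 u 386.0 474.0 v 297.0 383.0
12 u 387.0 474.0 v 297.0 381.0
16 u 389.0 473.0 v 297.0 378.0
cols from 356 step6
276: 186 184 182 168  38  37  64  64  75 124 124 123 123 122 123 108 182 178 180 179 177 178 175 175 173
282: 186 181 183  54  39  35  38  58  61  27 126 124 125 122 125 125 106 180 175 174 177 177 175 175 175
288: 182 184  55  41  38  33  32  58  62  42  30 123 122 125 124 125 123 105 183 174 172 176 177 173 174
294: 187  58  60  33  36  33  31  30  60  57  23  26 123 126 122 124 124 124 104 182 177 176 173 173 173
300:  97  58  58  32  33  29  29  26  30  59  55  30  25  28  61 131 125 122 123 104 178 170 171 171 172
306: 184  56  79  32  30  26  28  28  21  60  55  55  22  27  29  32 128 124 124 129 101 176 171 170 169
312: 126  94 122  86  32  28  25  22  24  22  57  57  48  24  32  31  27 125 124 122 124  95 172 170 168
318: 109 119 122 118  25  30  23  24  21  50 188 165  19  22  25  24  24  29 121 121 123 126  94 167 168
324: 103 118 120 118  72  29  27  21  25  49  49  18  18  19  31  20  26  25 123 124 122 123 124  95 171
330: 176 112 
[... 441 characters left out ...]
17  19  17  18  19  19  20  19  17  16  34  28  17  19  19  15  14  17
360: 168 169 169 168 130  24  22  20  19  17  18  15  14  16  13  19  28  40  42  39  41  38  43  31  16
366:  96 166 167 167  18  23  23  20  17  39  26  15  19  19  14  30  33  41  40  38  41  40  38  39  43
372:  62  64 165  29  24  20  21  14  23  17  15  15  12  14  18  30  37  38  41  39  40  38  36  39  39
378:  67  62  51  22  20  22  18  17  17  15  16  15  20  16  31  28  41  36  41  40  38  37  40  41  40
384:  18  18  17  21  20  19  18  14  16  14  17  16  17  19  31  35  38  40  41  34  37  40  38  36  34
390:  16  22  19  16  17  10  41  30  17  15  10  18  21  32  35  22  35  40  43  40  39  40  36  38  36
```

The forces show the plunger only partly loaded (pad force about 2 N), with the rest taken by the bar. A better way is to set the tip just below the head's lower rim and push forward with the finger's front, at about 51°. That gains reach and lowers the knuckle.

carry_out(
  targets=[
    [0.9, -0.9, 0, 0, 1],
    [0.7, -0.7, 0, -6, 1],
    [0, 0, 0.6, 0, 1],
    [0, 0, 0, 0, 1],
  ],
)

```text
t: 44.15
eef_pos: [0.5114, 0.1183, 0.0349]
tool_rot: [0.0, 0.321, 0.947, 0.0]
contact_force: [-0.3, 0.5, 0.6]
gripper_width: 1.002
grasp_force: 0.0
```

```bash
python3 - <<'E'
from h import *
st(); g,b=go([*D2W(-70-44.4,150-37.4)[:2],.034],.0305+np.radians(51))
xv=np.cross([np.cos(b),np.sin(b),0],[0,0,-1]); print('dock+x 1cm in tool:',round(np.cos(.0305)*xv[0]+np.sin(.0305)*xv[1],2),round(np.cos(b-.0305),2))
E
```

```text
t 44.15 tcp [0.5114 0.1183 0.0349] dock [-119.1  117.5] yang 0.918 tilt [ 0.001  0.    -1.   ] F [-0.3  0.5  0.6] w 1.002 q [-0.74  0.57  0.51  2.08 -0.48  0.6   1.02]
shift cm [-0.67 -0.08  0.09] turn deg -0.17
dock+x 1cm in tool: -0.78 0.63
```

carry_out(
  targets=[
    [-0.67, -0.1, 0.1, -0.2, 1],
    [-0.4, 0.3, 0, 0, 1],
    [-0.4, 0.3, 0, 0, 1],
    [0, 0, 0, 0, 1],
  ],
)

```text
t: 44.55
eef_pos: [0.5253, 0.1128, 0.0338]
tool_rot: [-0.001, 0.318, 0.948, -0.001]
contact_force: [-2.4, -0.9, 0.2]
gripper_width: 1.002
grasp_force: 1.3
```

carry_out(
  targets=[
    [-0.23, 0.19, 0, 0, 1],
    [0, 0, 0, 0, 1],
  ],
)

```text
t: 44.75
eef_pos: [0.5264, 0.1128, 0.0333]
tool_rot: [-0.002, 0.318, 0.948, -0.001]
contact_force: [-6.0, -2.0, -1.7]
gripper_width: 1.002
grasp_force: 2.7
```

carry_out(
  targets=[
    [-0.23, 0.19, 0, 0, 1],
    [0, 0, 0, 0, 1],
  ],
)

```text
t: 44.95
eef_pos: [0.5274, 0.1127, 0.0326]
tool_rot: [-0.004, 0.318, 0.948, -0.002]
contact_force: [-8.5, -1.5, -3.6]
gripper_width: 1.002
grasp_force: 4.1
```

carry_out(
  targets=[
    [-0.15, 0.13, 0, 0, 1],
    [0, 0, 0, 0, 1],
  ],
)

```text
t: 45.15
eef_pos: [0.528, 0.1127, 0.0321]
tool_rot: [-0.005, 0.317, 0.948, -0.003]
contact_force: [-10.1, -1.9, -4.0]
gripper_width: 0.999
grasp_force: 5.0
```

```bash
python3 - <<'E'
from h import *
st(); p=state()[1]; print('tip dock',(toD(p)+[44.4,37.4]).round(1))
E
```

```text
t 45.15 tcp [0.528  0.1127 0.0321] dock [-102.6  111.4] yang 0.925 tilt [-0.011 -0.002 -1.   ] F [-10.1  -1.9  -4. ] w 0.999 q [-0.71  0.6   0.5   2.04 -0.48  0.63  1.04]
tip dock [-58.2 148.8]
```

Now the finger alone carries the load and the head yields, but rim friction works against a purely horizontal push. I'll restart a bit higher and move along the plunger axis, so friction helps.

carry_out(
  targets=[
    [0.7, -0.57, 0, 0, 1],
    [0.7, -0.57, -0.7, 0, 1],
    [0, 0, -0.8, 0, 1],
    [-0.15, 0.12, 0, 0, 1],
    [0, 0, 0, 0, 1],
  ],
)

```text
t: 45.65
eef_pos: [0.5192, 0.1136, 0.0503]
tool_rot: [0.001, 0.318, 0.948, 0.001]
contact_force: [0.1, -0.3, -0.0]
gripper_width: 1.005
grasp_force: 0.0
```

```bash
python3 - <<'E'
from h import *
st(); p=state()[1]; print('tip dock',(toD(p)+[44.4,37.4]).round(1))
E
```

```text
t 45.65 tcp [0.5192 0.1136 0.0503] dock [-111.4  112.6] yang 0.924 tilt [ 0.003  0.001 -1.   ] F [ 0.1 -0.3 -0. ] w 1.005 q [-0.74  0.55  0.53  2.07 -0.46  0.63  1.02]
tip dock [-67. 150.]
```

carry_out(
  targets=[
    [-0.39, 0.31, 0.2, 0, 1],
    [-0.2, 0.16, 0.3, 0, 1],
    [-0.2, 0.16, 0.3, 0, 1],
    [0, 0, 0, 0, 1],
  ],
)

```text
t: 46.05
eef_pos: [0.5273, 0.1134, 0.0406]
tool_rot: [-0.001, 0.318, 0.948, -0.0]
contact_force: [-2.6, 1.2, 1.7]
gripper_width: 1.001
grasp_force: 1.2
```

carry_out(
  targets=[
    [-0.2, 0.16, 0.3, 0, 1],
    [-0.2, 0.16, 0.3, 0, 1],
    [0, 0, 0, 0, 1],
  ],
)

```text
t: 46.35
eef_pos: [0.5323, 0.1135, 0.0348]
tool_rot: [-0.001, 0.318, 0.948, -0.0]
contact_force: [-4.2, 1.1, 4.9]
gripper_width: 0.999
grasp_force: 2.5
```

carry_out(
  targets=[
    [-0.2, 0.16, 0.3, 0, 1],
    [0, 0, 0, 0, 1],
  ],
)

```text
t: 46.55
eef_pos: [0.5347, 0.1136, 0.032]
tool_rot: [-0.001, 0.318, 0.948, -0.0]
contact_force: [-5.1, 1.1, 5.0]
gripper_width: 1.0
grasp_force: 3.1
```

```bash
python3 - <<'E'
from h import *
st(); p=state()[1]; print('tip dock',(toD(p)+[44.4,37.4]).round(1))
E
```

```text
t 46.55 tcp [0.5347 0.1136 0.032 ] dock [-95.9 112.1] yang 0.924 tilt [-0.001 -0.    -1.   ] F [-5.1  1.1  5. ] w 1.0 q [-0.71  0.6   0.5   2.03 -0.48  0.63  1.04]
tip dock [-51.5 149.5]
```

The force is now along the axis at about 7.1 N and the knuckle is under the bar. I'll continue to the hard stop.

carry_out(
  targets=[
    [-0.2, 0.16, 0.3, 0, 1],
    [0, 0, 0, 0, 1],
  ],
)

```text
t: 46.75
eef_pos: [0.5363, 0.1138, 0.029]
tool_rot: [-0.002, 0.318, 0.948, -0.0]
contact_force: [-8.3, 1.1, 6.2]
gripper_width: 1.001
grasp_force: 4.4
```

carry_out(
  targets=[
    [-0.15, 0.12, 0.25, 0, 1],
    [0, 0, 0, 0, 1],
  ],
)

```text
t: 46.95
eef_pos: [0.5361, 0.1142, 0.026]
tool_rot: [-0.003, 0.317, 0.948, -0.001]
contact_force: [-11.3, 1.3, 6.3]
gripper_width: 1.001
grasp_force: 5.7
```

carry_out(
  targets=[
    [-0.15, 0.12, 0.25, 0, 1],
    [0, 0, 0, 0, 1],
  ],
)

```text
t: 47.15
eef_pos: [0.5363, 0.1145, 0.0231]
tool_rot: [-0.005, 0.317, 0.949, -0.001]
contact_force: [-15.2, 1.8, 9.2]
gripper_width: 0.999
grasp_force: 8.3
```

carry_out(
  targets=[
    [-0.2, 0.16, 0.1, 0, 1],
    [0, 0, 0, 0, 1],
  ],
)

```text
t: 47.35
eef_pos: [0.5365, 0.1147, 0.0222]
tool_rot: [-0.007, 0.316, 0.949, -0.002]
contact_force: [-23.4, 1.4, 18.3]
gripper_width: 0.999
grasp_force: 13.6
```

carry_out(
  targets=[
    [-0.2, 0.16, 0.1, 0, 1],
    [0, 0, 0, 0, 1],
  ],
)

```text
t: 47.55
eef_pos: [0.5367, 0.1148, 0.0212]
tool_rot: [-0.01, 0.316, 0.949, -0.002]
contact_force: [-32.0, 1.3, 27.5]
gripper_width: 0.995
grasp_force: 19.7
```

```bash
python3 - <<'E'
from h import *
from station import imaging
st(); p=state()[1]; print('tip dock',(toD(p)+[44.4,37.4]).round(1))
im=imaging.read_camera('wrist'); np.save('pics/w15.npy',im)
E
python3 hd.py pics/w15.npy
```

```text
t 47.55 tcp [0.5367 0.1148 0.0212] dock [-93.9 113.2] yang 0.928 tilt [-0.02   0.002 -1.   ] F [-32.    1.3  27.5] w 0.995 q [-0.69  0.63  0.48  2.02 -0.49  0.63  1.06]
tip dock [-49.5 150.6]
0 u 389.0 500.0 v 320.0 430.0
8 u 391.0 496.0 v 320.0 422.0
12 u 392.0 494.0 v 320.0 419.0
16 u 393.0 492.0 v 320.0 416.0
cols from 368 step6
306:  56  36  32  33  28  31  26  57  56  57  27  96 123 123 124 122 124 105 181 174 171 176 174 173 172
312:  56  48  30  28  29  25  26  27  59  59  47  25 126 120 122 124 123 123  95 175 174 174 171 171 171
318:  58  56  29  28  26  25  28  51 191 164  22  26  23  29  29 130 123 124 119  85 173 170 173 171 171
324:  69 113  76  23  23  26  19  51  50  23  22  20  34  22  27  24 125 124 123 117  96 175 179 173 172
330: 123 122 120  26  26  21  20  49  18  21  27  20  21  23  23  20  24 126 125 125 111  30  26  32  31
336: 121 116 117  50  24  25  22  22  22  19  21  19  21  23  21  18  26  20  21  19  23  24  28  32  30
342: 117 122 120 121  22  22  21  20  18  22  18  21  18  18  25  18  16  22  24  24  22  21  23  26  23
348: 121 122 121 117  21  25  2
[... 528 characters left out ...]
15  17  10  16  22  29  27  36  41  40  38  39  39  34  35  38  39  12
384:  19  21  15  18  15  14  12  15  15  11  10  13  24  38  38  37  36  38  38  37  38  39  37  40  37
390:  18  17  17  16  37  33  12  12  15  14  12  25  29  17  36  39  36  39  35  38  33  37  33  35  37
396:  19  15  19  17  13  15  16   9  11  12  19  28  30  15  31  32  32  32  49  35  35  39  35  35  36
402:  12  13  17  13  13  19  11  15  15  17  30  34  27  19  29  34  31 110 118  19  20  11  28  36  37
408:  15  15  18  17  14  13  16  15  17  17  30  36  28  33  30  64 121 117 120  55  15  14  15  17  14
414:  14  12  13   9  14  13  10  10  11  28  33  31  10 118 118 115 116 115 120 122  11  19   9  16  16
```

A hard stop, with the reaction along the plunger axis (well above 8.5 N) after about 10.5 mm of x travel, so the plunger is home. I'll release along the axis, withdraw from under the bar and check the row.

carry_out(
  targets=[
    [0.3, -0.25, -0.4, 0, 1],
    [0.4, -0.3, -0.4, 0, 1],
    [1.5, -1.2, 0, 0, 1],
    [2.3, -1.9, 0, 0, 1],
    [2.3, -1.9, 0, 0, 1],
    [0, 0, -3, 0, 1],
    [0, 0, -4, 0, 1],
    [0, 0, -4, 0, 1],
    [0, 0, 0, 0, 1],
  ],
)

```text
t: 48.5
eef_pos: [0.4632, 0.1112, 0.1448]
tool_rot: [0.004, 0.319, 0.948, 0.004]
contact_force: [0.2, 0.1, -1.0]
gripper_width: 1.0
grasp_force: 0.0
```

```bash
python3 - <<'E'
from h import *
from station import imaging
st(); c=imaging.calibration('wrist'); im=imaging.read_camera('wrist'); np.save('pics/w16.npy',im)
for b in brass(im,c): print('w',b[0],toD(b[2]).round(1),strip(im,c,b[0])[1:])
c=imaging.calibration('side'); im=imaging.read_camera('side'); np.save('pics/s16.npy',im)
for b in brass(im,c,amin=3):
    if .45<b[2][0]<.75 and abs(b[2][1])<.2: print('s',b[0],toD(b[2]).round(1))
# plunger head in side view: dark blob, now vs start
for n in('side0','s16'):
    i=np.load(f'pics/{n}.npy')[174:194,272:296].max(2); m=(i<70).astype(np.uint8); N,l,s,ce=cv2.connectedComponentsWithStats(m); k=np.argmax(s[1:,4])+1; print(n,ce[k]+[272,174],s[k])
E
```

```text
t 48.5 tcp [0.4632 0.1112 0.1448] dock [-167.5  111.9] yang 0.922 tilt [ 0.009  0.004 -1.   ] F [ 0.2  0.1 -1. ] w 1.0 q [-0.94  0.31  0.69  2.14 -0.29  0.77  0.85]
w [302.2 335.4] [-51.3  48.9] (array([ 5.8, 29.9]), 'yaw', 0.024)
w [262.  362.5] [-51.2  -1.4] (array([ 5.3, 17. ]), 'yaw', 0.027)
side0 [281.5 181.5] [9 7 2 2 2]
s16 [283. 180.] [11  6  1  1  1]
```

carry_out(
  targets=[
    [-1.6, -1.9, 0, 0, 1],
    [-2.4, -2.9, 0, 0, 1],
    [-2.4, -2.9, 0, 0, 1],
    [-2.4, -2.9, 0, 0, 1],
    [-1, -1.2, 0, 0, 1],
    [0, 0, 0, 0, 1],
  ],
)

```text
t: 49.2
eef_pos: [0.4654, -0.0457, 0.1393]
tool_rot: [-0.0, 0.321, 0.947, -0.001]
contact_force: [0.1, 0.2, 1.0]
gripper_width: 1.001
grasp_force: 0.0
```

```bash
python3 - <<'E'
from h import *
from station import imaging
st()
for n in('wrist','side','scene'):
    c=imaging.calibration(n); im=imaging.read_camera(n); np.save(f'pics/{n}17.npy',im)
    for b in brass(im,c,amin=3):
        if .45<b[2][0]<.75 and abs(b[2][1])<.2: print(n,b[0],b[1],toD(b[2]).round(1),strip(im,c,b[0])[1:] if n=='wrist' else '')
a=np.load('pics/side0.npy').astype(int);b=np.load('pics/side17.npy').astype(int); a,b=[np.load(f'pics/{n}.npy')[170:200,270:306].astype(int) for n in('side0','side17')]
print('plunger patch diff',abs(a-b).mean().round(2),(abs(a-b).max(2)>40).sum(), 'shift', cv2.phaseCorrelate(a.mean(2).astype(np.float32),b.mean(2).astype(np.float32)))
# bystanders: changed pixels away from arm, side & scene
for n,rois in {'side':{'jar':(238,203,264,225),'mouse':(290,252,325,284),'meter':(394,236,436,280),'driver':(370,296,430,322),'solvent':(242,130,268,168),'spool':(195,163,216,185)}}.items():
    A,B=np.load(f'pics/{n}0.npy').astype(int),np.load(f'pics/{n}17.npy').astype(int)
    for k,(x,y,x2,y2) in rois.items(): print(k,(abs(A-B)[y:y2,x:x2].max(2)>50).sum(),end='; ')
E
```

```text
t 49.2 tcp [ 0.4654 -0.0457  0.1393] dock [-170.1  -45. ] yang 0.918 tilt [-0.001 -0.002 -1.   ] F [0.1 0.2 1. ] w 1.001 q [-0.64  0.32  0.72  2.16 -0.3   0.76  1.2 ]
wrist [451.  244.5] 216 [-51.   49.3] (array([ 6. , 29.8]), 'yaw', 0.019)
wrist [406.  275.1] 49 [-51.1   3.3] (array([5.9, 7.6]), 'yaw', 0.019)
wrist [359.4 306.7] 106 [-51.1 -47.1] (array([ 6. , 17.4]), 'yaw', 0.023)
wrist [512.  320.5] 81 [53.  55.4] (array([ 6.1, 16.7]), 'yaw', 0.008)
scene [196.8 268.4] 11 [ 53.5 -47.9] 
scene [205.6 279.3] 19 [53.5 -4.6] 
scene [216.9 293.3] 23 [53.6 49.3] 
plunger patch diff 24.78 234 shift ((-0.2460529757418186, 0.22688931533733658), 0.509496498549426)
jar 3; mouse 0; meter 0; driver 0; solvent 0; spool 1;
```

```bash
python3 -c "
from station import bot
print(bot.hand_in())"
```

```text
the job is handed in; nothing more can be done
None
```

I handed the job in at about 49 s: the three packs sit in order, flush with the fence and within about 1 mm of tight, and nothing else on the bench moved. The plunger was pressed to a hard stop; full travel and spring-back are judged from force and position readings, not seen in an image.

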